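Crank back the guard and take the bayonet lid off the slip pot

ROBOT

A 7-joint arm with a two-finger parallel gripper is mounted at the origin on the work surface. World frame = base frame: x ahead of the robot, y to its left, z up, the work surface at z = 0. Lengths are in m, angles in rad, forces in N, time in s.
With the tool pointing down it reaches from about 0.4 to 0.875 m from the base axis. Payload 19.3 kg.
Tool frame: the origin (TCP) lies between the finger pads; the fingertips stand bot.tcp_to_tips ahead of it and the grasp point (between the pads) lies 3 mm ahead of it (bot.tcp_to_tips is the distance from the TCP to the fingertips, in m); x points along the fingers, y is the direction in which the jaws open and shut, and the axes are right-handed (so a half turn about x gives the same grasp; the last joint's range is limited). The gripper opens to 85 mm and grips with 20 to 120 N. Pads are 22 mm wide; open, the fingers measure 114 mm over their backs; the gripper's body (76 mm by 85 mm) begins 54 mm behind the grasp point. The pads swing forward as they close: fully open they stand 13 mm farther back than shut.
Start: joints at [1.259, 0.521, -0.036, 1.599, 0.021, 1.021, -0.113], TCP at [0.15, -0.607, 0.219] pointing down, gripper open.
Joint ranges: [-2.91, 2.91], [-0.3, 2.13], [-1.5, 1.42], [0.17, 2.43], [-1.26, 4.41], [0.16, 1.93], [-2.52, 2.52]. Speed limits (rad/s): [1.89, 1.89, 2.39, 2.39, 3.01, 3.01, 3.01].

INTERFACE

Orientations are given as [roll, pitch, yaw] about the fixed x, y, z axes, in that order (R = Rz(yaw) Ry(pitch) Rx(roll)).
In Python, from workcell import bot, eyes gives the robot as it stands. The module is installed in compiled form; this text tells all that it offers.
- The arm moves only by the tool step_arm, never from a script. Its argument "targets" is a list that holds one entry, the list of rows, each a list of 7 numbers: the shift along the tool's x, y, z in cm, then the turn, a rotation vector about the tool's x, y, z in rad, then the opening, from 0 (shut) to 1 (fully open). A call has 1 to 10 rows; each row is the pose to reach, as a shift and turn from the pose measured when the call began, along the tool's axes at that moment; what a row does not reach only later rows make up. A row lasts 1/10 s, in which the tool goes at most 50 mm and 8.59 degrees, less where a joint would pass 70% of its speed; a pose out of reach is approached as far as the arm can. A call with a gripper value outside its range is refused whole. The fingers move at their own pace and stop on an object; "grip_force" is the grip in N (left out, the last holds). Time passes only in rows, so rows that repeat a pose let the fingers close. It gives the time, the measured TCP pose, the force and the opening at its end, in the units of the state.
- bot.observe(): the state, without advancing time (a new reading comes with each control period).
- eyes.grab_frame(name): name is "side" or "top"; returns the picture (420x560x3 uint8, red, green, blue); there is no depth.
- eyes.get_calibration(name): a dict with "fx", "fy", "cx", "cy" (pixels), "k1" (the pictures are not rectified: a ray, as slopes to the right and down, at radius r is drawn at 1 + k1 r^2 times it, then the intrinsics apply), "camera_from_world" (4x4, takes a point from world to camera coordinates). Camera axes: x right, y down, z forward; pixel columns grow to the right and rows downward; lengths in m; the calibration is good to about 2 mm. A picture is of the moment at which its call begins. get_calibration takes no time and is no camera call.
- bot.job_done(): hands the job in, once; it reports no verdict.
The state is a dict: "clock": time; "qpos": joint angles; "qd": joint speeds; "joint_efforts": joint torques, N m; "position": TCP position; "tool_rot": TCP orientation; "force": force on the tool from outside, world axes, zero at the start; "moment": the same for the moment, N m; "grip_width": finger opening in m.
Only numpy, scipy, OpenCV 4.12 (cv2) and the standard library are available. Lean on these libraries where they do the work, as an engineer would, in place of code of your own. Each camera call takes 0.05 s, during which the arm holds its last target.

TASK

Open the slip pot: swing the red crank handle of the sloping handwheel fully out until it snaps into its latch, then crank the wheel one full turn clockwise so that the yellow guard is drawn right back off the blue pot lid. Then turn the lid clockwise by its black bar until its two yellow lugs stand in the open slots of the collar, lift it straight off and set it down (do not drop it) right way up in the middle of the round plaster bat, and let go, leaving the handle latched, the guard drawn back and the other things on the table where they are.

Things in the scene. Friction and masses are not known exactly. Their poses are not given: they have to be found in the camera images.
- station: fixed unit: dark base plate 210 x 460 x 12 mm, grey gearbox with the sloping handwheel on its left (+y) half, white pot with aluminium bayonet collar on its right (-y) half. Origin on the table under the middle of the plate's length; x points away from the robot, y left along the plate, z up (turned by up to 15 degrees).
- wheel_center (a point): centre of the handwheel's upper face (dark disc 136 mm across, 10 mm thick, centre 200 mm above the table; hub disc 4 mm high). z: along the axle out of the face, leaning 0.55 rad from vertical towards the unit's front (-x, the robot). x: in the face, towards the crank's hinge, turning with the wheel; at the start it points up the slope, away from the robot.
- grip (a point): on the crank handle's centre line, 63 mm from its hinge pin: a good place to hold. The red sleeve there is a round bar 24 mm thick, from 24 to 86 mm from the pin; it spins freely about its length. The handle's frame: -x to its free end, y along the pin. Folded it lies over the wheel's middle, centre line 20 mm above the face; swung out it stands square to the face.
- crank_hinge (a point): middle of the crank's hinge pin, in the wheel's frame: x = +78 mm, z = +20 mm from wheel_center, pin along y, between two aluminium ears (30 mm over all, up to 28 mm above the face). While folded, the handle's yellow tail is trapped between two fixed yellow cheeks 88 to 116 mm from the axle, up to 33 mm above the face; the wheel turns only with the handle over about 1.4 rad.
- crank_handle (a joint): fold angle of the handle (rad): 0 flat over the wheel, growing as its free end swings up and out, stop at 1.60. It starts at 0 to 0.3. Over the last 0.6 rad it stiffens (about 4 N at the sleeve) as it presses the latch aside; between about 1.3 and 1.5 the latch snaps in behind it and then holds it at 1.5 to 1.6.
- latch_pawl (a joint): the spring latch of the handle, a yellow block under the hinge: 0 at rest (sprung out), up to 0.018 m while pressed aside. Latched means handle swung out and pawl back at under 0.0025.
- handwheel (a joint): angle of the handwheel (rad): 0 at the start, growing clockwise seen looking at its face; stop at 6.4. Takes about 3 N at the handle, which circles the axle at a radius of 78 mm. Draws the guard 17.5 mm per rad and stays where it is left.
- guard_edge (a point): middle of the outer (-y) upper edge of the yellow guard plate, 64 mm wide, 166 mm above the table. At the start its lip lies 6 mm over the lid's bar with this edge 40 mm past the lid's middle. Turning the wheel slides it along the unit's +y; a full turn takes it 110 mm, to 70 mm clear of the lid's middle.
- pot_mouth (a point): centre of the pot's rim, 97 mm above the table, in the unit's frame. Pot 176 mm across, bore 136 mm. The collar (184 mm across, inner edge 154 mm, top 17 mm above the rim) overhangs the lid's lugs; its two slots, 36 degrees wide, are centred on the unit's +x and -x; a stop at each slot's clockwise end catches a lug 9 degrees past the slot's centre.
- lid: loose blue lid, 0.3 to 0.45 kg: disc 146 x 8 mm, plug 128 x 8 mm below, two yellow lugs 24 mm wide reaching 83 mm out on its x axis; black bar on posts along x, 100 mm long, 20 wide, 29 to 47 mm above the origin. Origin: centre of the disc's underside, level with the rim when seated. Starts with x turned 0.8 to 1.3 rad counter-clockwise from the slots; lifts only within 8 degrees of them.
- bat: fixed round white plaster disc lying on the table, 220 mm across, 30 mm thick, to take the lid. Origin at the centre of its underside; lying on it the lid's origin is 38 mm above the table.
- mould_small: bystander to leave alone: small two-part white plaster mould, 100 mm across, 85 mm tall. Origin under its middle.
- mould_mid: bystander to leave alone: middling two-part white plaster mould, 120 mm across, 105 mm tall. Origin under its middle.
- jar_blue: bystander to leave alone: blue jar with white cap, 64 mm across, 85 mm tall. Origin under its middle.
- squeeze: bystander to leave alone: blue squeeze bottle, 40 mm across, 110 mm tall. Origin under its middle.
- glass_jar: bystander to leave alone: open glass jar, 64 mm across, 75 mm tall. Origin under its middle.
- jug: bystander to leave alone: clear plastic jug with a side handle, 110 mm across, 140 mm tall. Origin under its middle.
- brush: bystander to leave alone: brush with a wooden handle, 180 mm long, lying flat. Origin under its middle (its length along its x).
Not all that is in view belongs to the job. There is more than one size of the lid; the job needs the larger.

How it is judged:
On the way, in this order (a step that is already met when the one before it is completed fails the run):
1. the crank handle is swung out and latched (value of joint crank_handle above 1.42 rad and value of joint latch_pawl below 0.0025 m), for 0.1 s.
2. the wheel is cranked a full turn with the handle latched, the guard drawn back (all of step 1 and value of joint handwheel above 5.75 rad), for 0.1 s.
3. the seated lid is turned until its lugs stand in the slots (angle between the x axis of lid and the x axis of station, either way round below 0.16 rad and z of lid in the frame of pot_mouth below 0.012 m).
4. the lid is lifted clear of the collar (z of lid in the frame of pot_mouth above 0.03 m and contact force between the fingers and lid above 0.5 N), for 0.1 s.
5. the lid, still held, is lowered onto the bat (horizontal distance between lid and bat below 0.045 m and z of lid in the frame of bat below 0.05 m and contact force between the fingers and lid above 0.5 N), for 0.05 s.
At the end, for the whole second after the job is handed in: The lid lies right way up and at rest on the plaster bat, its centre within 45 mm of the bat's centre, flat within 0.1 rad, let go; the crank handle is still swung out and latched (over 1.42 rad, latch under 2.5 mm) and the handwheel stands at over 5.75 rad with the guard drawn back (all of step 2 and horizontal distance between lid and bat below 0.045 m and z of lid in the frame of bat between 0.033 and 0.043 m and angle between lid's own z axis and vertical below 0.1 rad and linear speed of lid below 0.02 m/s and contact force between the fingers and lid below 0.1 N); the robot touches nothing.
It fails at once if a bystander is pushed more than 30 mm or knocked over (distance of any of mould_small, mould_mid, jar_blue, squeeze, glass_jar, jug, brush from where it was at the start of the episode above 0.03 m or angle between any of mould_small, mould_mid, jar_blue, squeeze, glass_jar, jug's own z axis and vertical above 0.5 rad).
It fails at once if the lid is tipped or turned over (angle between lid's own z axis and vertical above 0.6 rad).
It also fails if it takes over 69 s, if anything falls off the work surface, if the arm or the gripper's body presses on something with over 40 N, if the wrist force passes 120 N, or if a joint passes its speed limit or range.

## Working session

There is one attempt and no reset: what is moved stays moved. The work goes in short steps, Python scripts to look and compute and a tool call to move; the robot and the scene stay as the last step left them, time stands still between calls to the robot, and variables do not carry over. Pictures are saved under pics/ and viewed, and the job is handed in when it is done.

Besides the shell and the picture viewer there is one more tool, called after "Emit:" as name(argument=value, ...) on one line, values as JSON. step_arm: Moves the arm, as the interface text tells. Its arguments: {"type":"object","properties":{"targets":{"type":"array","items":{"type":"array","items":{"type":"array","items":{"type":"number"}}}},"grip_force":{"type":"number"}},"required":["targets"]}

```bash
mkdir -p pics; ls; python3 - <<'E'
from workcell import bot, eyes
import cv2, json
s=bot.observe(); print(s); print(bot.tcp_to_tips)
for n in ("side","top"):
    im=eyes.grab_frame(n); cv2.imwrite(f"pics/{n}0.png",im[:,:,::-1])
    c=eyes.get_calibration(n); print(n,c)
E
```

```text
pics
{'clock': 0.0, 'qpos': array([ 1.25877911,  0.52196475, -0.03633749,  1.60000102,  0.02117832,
        1.02109203, -0.1127751 ]), 'qd': array([-0.00028546, -0.00099845,  0.00150977, -0.00014997, -0.00256659,
        0.00119359,  0.00059603]), 'joint_efforts': array([ 1.16408024e-03, -9.27090740e+01,  1.98064193e+00, -3.69937956e+01,
        1.80589012e-02,  8.12439364e-03,  1.60241092e-05]), 'position': array([ 0.14956039, -0.60648756,  0.21885882]), 'tool_rot': array([-1.52125302,  1.56971515,  1.86216905]), 'force': array([-0.22786227,  0.70566725,  1.01445087]), 'moment': array([-0.02196779, -0.04324731, -0.00467339]), 'grip_width': 0.08562994709354618}
0.022
side {'fx': 422.5739988660993, 'fy': 422.5739988660993, 'cx': 274.87012002442714, 'cy': 207.67038782292974, 'k1': -0.028272448591605197, 'camera_from_world': array([[-0.93560423, -0.35293435, -0.00905905,  0.52556655],
       [-0.23225018,  0.63459918, -0.73711854,  0.22362614],
       [ 0.26590332, -0.68754726, -0.67570274,  1.2537428 ],
       [ 0.        ,  0.        ,  0.        ,  1.        ]])}
top {'fx': 514.1531535700159, 'fy': 514.1531535700159, 'cx': 281.35741639836243, 'cy': 207.42399437441335, 'k1': -0.06895549525219292, 'camera_from_world': array([[-0.01346618, -0.99966867, -0.02193667,  0.07135877],
       [-0.98620405,  0.0168983 , -0.1646694 ,  0.55836711],
       [ 0.16498553,  0.01941657, -0.98610485,  1.72086615],
       [ 0.        ,  0.        ,  0.        ,  1.        ]])}
```

View pics/side0.png

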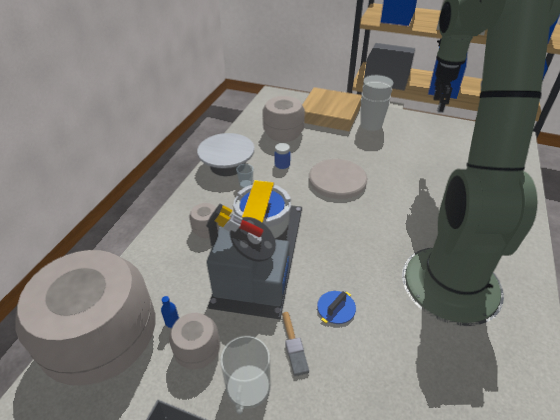

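View pics/top0.png

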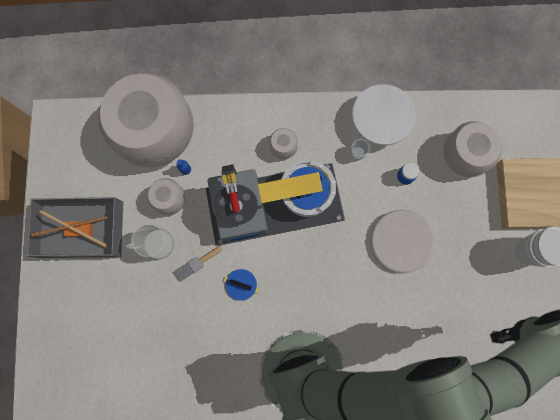

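```bash
cat > h.py <<'E'
import numpy as np, cv2, json
from scipy.spatial.transform import Rotation as Ro
from workcell import bot, eyes
CAL={n:eyes.get_calibration(n) for n in("side","top")}
def proj(n,P):
    c=CAL[n];T=c["camera_from_world"];q=T[:3,:3]@np.asarray(P,float)+T[:3,3];s=q[:2]/q[2];k=1+c["k1"]*(s@s)
    return np.array([c["fx"]*s[0]*k+c["cx"],c["fy"]*s[1]*k+c["cy"]])
def ray(n,u,v):
    c=CAL[n];T=c["camera_from_world"];d=np.array([(u-c["cx"])/c["fx"],(v-c["cy"])/c["fy"]]);s=d.copy()
    for _ in range(20): s=d/(1+c["k1"]*(s@s))
    R=T[:3,:3];return -R.T@T[:3,3], R.T@np.array([s[0],s[1],1.])
def plane(n,u,v,z):
    o,d=ray(n,u,v);return o+d*(z-o[2])/d[2]
def tri(a,b):
    o1,d1=ray("side",*a);o2,d2=ray("top",*b);A=np.stack([d1,-d2],1);t=np.linalg.lstsq(A,o2-o1,rcond=None)[0]
    p,q=o1+d1*t[0],o2+d2*t[1];return (p+q)/2,np.linalg.norm(p-q)
def crop(im,x0,y0,w,h,s,f):
    cv2.imwrite(f,cv2.resize(im[y0:y0+h,x0:x0+w,::-1],None,fx=s,fy=s,interpolation=cv2.INTER_CUBIC))
def Rt(s): return Ro.from_euler("xyz",s["tool_rot"]).as_matrix()
E
python3 - <<'E'
from h import *
s=cv2.imread("pics/side0.png")[:,:,::-1];t=cv2.imread("pics/top0.png")[:,:,::-1]
crop(t,200,140,160,120,5,"pics/t0c.png"); crop(s,190,160,130,160,3.7,"pics/s0c.png")
crop(t,330,80,130,200,3,"pics/t0b.png")
for uv in [(371,241),(433,241),(402,211),(402,272),(402,241)]: print(uv,plane("top",*uv,.03).round(3))
for uv in [(309,179),(367,179),(338,162),(338,195)]: print("side",uv,plane("side",*uv,.03).round(3))
E
```

```text
(371, 241) [ 0.44  -0.243  0.03 ]
(433, 241) [ 0.436 -0.456  0.03 ]
(402, 211) [ 0.543 -0.355  0.03 ]
(402, 272) [ 0.333 -0.344  0.03 ]
(402, 241) [ 0.438 -0.349  0.03 ]
side (309, 179) [ 0.535 -0.29   0.03 ]
side (367, 179) [ 0.332 -0.364  0.03 ]
side (338, 162) [ 0.46  -0.431  0.03 ]
side (338, 195) [ 0.411 -0.238  0.03 ]
```

View pics/t0c.png

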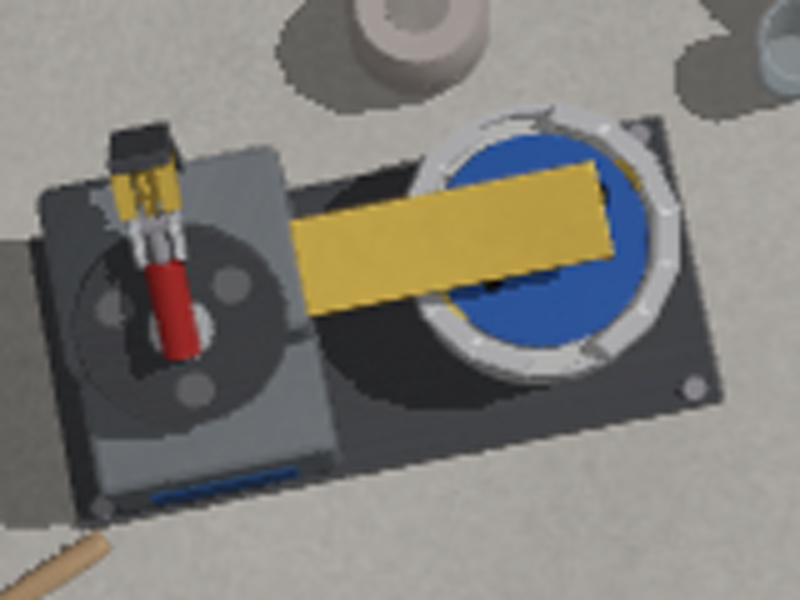

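View pics/s0c.png

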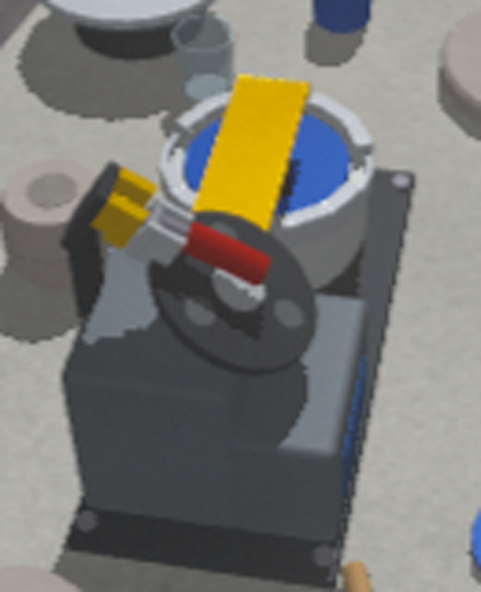

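View pics/t0b.png

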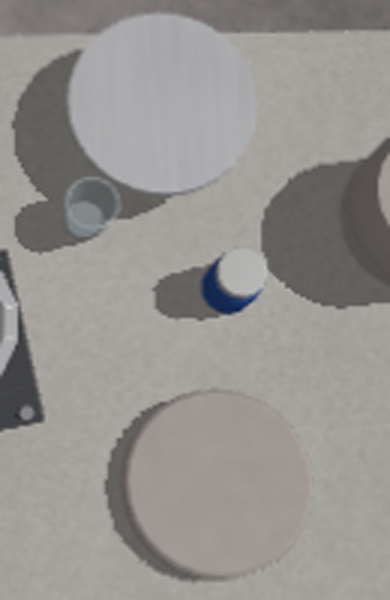

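```bash
python3 - <<'E'
from h import *
f=lambda x,y:(200+x/5,140+y/5)
a=plane("top",*f(660,118),.012);b=plane("top",*f(722,402),.012);c=plane("top",*f(80,527),.012)
print(a,b,c,np.linalg.norm(a-b),np.linalg.norm(b-c))
print("ang from short", np.arctan2(*(a-b)[[1,0]]), "long",np.arctan2(*(c-b)[[1,0]])-np.pi/2)
# side near corners
g=lambda x,y:(190+x/3.7,160+y/3.7)
for p in [(413,172),(338,585),(65,548)]: print("side",plane("side",*g(*p),.012))
O=(a+c)/2;print("O",O)
th=np.arctan2(*(c-b)[[1,0]])-np.pi/2
R=Ro.from_euler("z",th).as_matrix()
# guard outer edge at z .166
e1=plane("top",*f(593,161),.166);e2=plane("top",*f(613,255),.166);print("guard",e1,e2,np.linalg.norm(e1-e2),(R.T@((e1+e2)/2-O)))
# collar: left/right top extremes
t=cv2.imread("pics/top0.png");hsv=cv2.cvtColor(t,cv2.COLOR_BGR2HSV)
print("lid/collar circ", [ (R.T@(plane("top",*f(*p),.114)-O)).round(4) for p in [(680,213),(560,382),(545,103)]])
# wheel : disc extremes; red handle ends
print("wheel", [ (R.T@(plane("top",*f(*p),.2)-O)).round(4) for p in [(72,330),(290,330),(181,330)]])
m=cv2.inRange(hsv,(0,150,80),(8,255,255))|cv2.inRange(hsv,(172,150,80),(180,255,255))
m[:140]=0;m[260:]=0;m[:,:200]=0;m[:,360:]=0
print(cv2.minAreaRect(cv2.findNonZero(m)))
s=cv2.imread("pics/side0.png");hs=cv2.cvtColor(s,cv2.COLOR_BGR2HSV)
m2=cv2.inRange(hs,(0,150,80),(8,255,255))|cv2.inRange(hs,(172,150,80),(180,255,255));m2[:160]=0;m2[320:]=0;m2[:,:190]=0;m2[:,320:]=0
print(cv2.minAreaRect(cv2.findNonZero(m2)))
mt=cv2.moments(m,True);ms=cv2.moments(m2,True)
ct=(mt["m10"]/mt["m00"],mt["m01"]/mt["m00"]);cs=(ms["m10"]/ms["m00"],ms["m01"]/ms["m00"])
P,e=tri(cs,ct);print("sleeve",ct,cs,P,e,R.T@(P-O))
E
```

```text
[ 0.72010314 -0.11866185  0.012     ] [ 0.51562107 -0.15574968  0.012     ] [0.43519022 0.29276826 0.012     ] 0.20781824362685722 0.4556725370338117
ang from short 0.17942393863285916 long 0.17743984872951613
side [ 0.51924518 -0.15499802  0.012     ]
side [0.43082361 0.29639067 0.012     ]
side [0.63581784 0.33807606 0.012     ]
O [0.57764668 0.0870532  0.012     ]
guard [ 0.65305672 -0.06169134  0.166     ] [ 0.59078737 -0.0729438   0.166     ] 0.06327787626076858 [ 0.01633217 -0.15976202  0.154     ]
lid/collar circ [array([ 0.0136, -0.2144,  0.102 ]), array([-0.0824, -0.1133,  0.102 ]), array([ 0.105 , -0.1412,  0.102 ])]
wheel [array([-0.0027,  0.1871,  0.188 ]), array([-0.0293,  0.0521,  0.188 ]), array([-0.016 ,  0.1195,  0.188 ])]
((234.35293579101562, 201.58824157714844), (19.089879989624023, 7.158706188201904), 77.47119140625)
((250.70004272460938, 228.1000213623047), (22.807889938354492, 8.497057914733887), 26.56505012512207)
sleeve (234.16296296296295, 201.4148148148148) (250.8978494623656, 227.86559139784947) [0.54918523 0.20432856 0.23490231] 0.00010692366939634778 [-0.00731428  0.12045773  0.22290231]
```

```bash
cat >> h.py <<'E'
O=np.array([.5775,.089,0]);YAW=.187
RS=Ro.from_euler("z",YAW).as_matrix()
WC=np.array([-.0135,.12,.2])
RW=np.stack([[np.cos(.55),0,np.sin(.55)],[0,1,0],[-np.sin(.55),0,np.cos(.55)]],1)
def w2(p,wc=None): return O+RS@((WC if wc is None else wc)+RW@np.asarray(p,float))
def hp(phi,r,lat=0,wc=None): return w2([.078-r*np.cos(phi),lat,.02+r*np.sin(phi)],wc)
E
python3 - <<'E'
from h import *
print("tool axes",Rt(bot.observe()).round(3))
s=cv2.imread("pics/side0.png");t=cv2.imread("pics/top0.png")
def draw(phi,tag):
  T=t[140:260,200:360];S=s[160:320,190:320]
  T=cv2.resize(T,None,fx=5,fy=5,interpolation=2);S=cv2.resize(S,None,fx=3.7,fy=3.7,interpolation=2)
  pts=[(hp(phi,0),(0,255,0)),(hp(phi,.024),(255,255,0)),(hp(phi,.086),(255,0,255))]
  pts+=[(w2([.068*np.cos(a),.068*np.sin(a),0]),(0,255,255)) for a in np.arange(0,6.28,.5)]
  for P,c in pts:
    u,v=proj("top",P);cv2.circle(T,(int((u-200)*5+2),int((v-140)*5+2)),3,c,-1)
    u,v=proj("side",P);cv2.circle(S,(int((u-190)*3.7+1.8),int((v-160)*3.7+1.8)),3,c,-1)
  cv2.imwrite(f"pics/ot{tag}.png",np.hstack([T[50:450,0:400],S[100:500,50:450]]))
draw(.12,"1")
E
```

```text
tool axes [[-0.     0.239 -0.971]
 [ 0.001 -0.971 -0.239]
 [-1.    -0.001  0.   ]]
```

View pics/ot1.png

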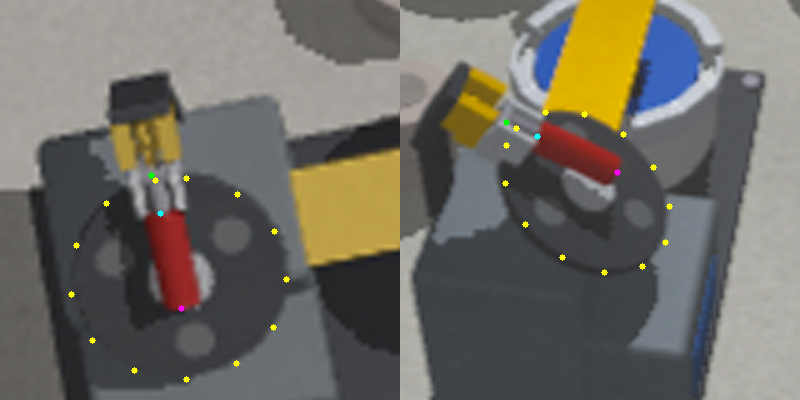

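```bash
cat >> h.py <<'E'
RT=np.stack([RS@(-RW[:,2]),RS@np.array([0,-1.,0]),np.cross(RS@(-RW[:,2]),RS@np.array([0,-1.,0]))],1)
def go(P,R=None,s=None):
    s=s or bot.observe();R0=Rt(s);R=R0 if R is None else R
    d=R0.T@(np.asarray(P)-s["position"])*100; r=Ro.from_matrix(R0.T@R).as_rotvec()
    return np.round(d,2).tolist(),np.round(r,3).tolist()
E
python3 - <<'E'
from h import *
A=[.36,-.33,.42];print(go(A))
B=hp(.12,.063)-RT[:,0]*.123;print(B,hp(.12,.063)); print(go(B,RT))
E
```

```text
([-20.09, -21.83, -27.05], [0.0, 0.0, 0.0])
[0.47755582 0.19221865 0.33641775] [0.54072553 0.20417103 0.23155723]
([-11.69, -69.71, -50.97], [0.053, 0.55, 0.016])
```

Emit:
step_arm(targets=[[[-5,-3,-4,0,0,0,1],[-10,-6,-8,0,0,0,1],[-14,-10,-12,0,0,0,1],[-17,-14,-16,0,0,0,1],[-20,-18,-20,0,0,0,1],[-20,-21,-25,0,0,0,1],[-20,-24,-28,0,0,0,1],[-20,-28,-31,0,0,0,1],[-20,-32,-34,0,0,0,1],[-20,-36,-36,0,0,0,1]]])

```text
clock: 1.1
position: [0.3864, -0.2357, 0.4154]
tool_rot: [-1.585, 1.57, 1.799]
force: [1.7, -0.5, 0.2]
grip_width: 0.0855
```

```bash
python3 - <<'E'
from h import *
print(go([.46,.0,.42])); print(go(hp(.12,.063)-RT[:,0]*.123,RT))
E
```

```text
([-0.44, -21.12, -12.79], [0.0, 0.0, 0.0])
([7.93, -39.36, -19.1], [0.053, 0.55, 0.016])
```

Emit:
step_arm(targets=[[[-0.5,-4,-2,0,0.05,0,1],[-0.5,-8,-4,0.02,0.15,0,1],[-0.5,-13,-6,0.03,0.25,0,1],[-0.5,-18,-9,0.04,0.35,0.01,1],[-0.5,-23,-12,0.05,0.45,0.015,1],[0,-28,-14,0.053,0.55,0.016,1],[1.5,-32,-16,0.053,0.55,0.016,1],[4,-36,-18,0.053,0.55,0.016,1],[7.9,-39.4,-19.1,0.053,0.55,0.016,1],[7.9,-39.4,-19.1,0.053,0.55,0.016,1]]])

```text
clock: 2.1
position: [0.4735, 0.1691, 0.3469]
tool_rot: [3.113, 1.039, 0.158]
force: [1.2, -2.2, -1.6]
grip_width: 0.0851
```

```bash
python3 - <<'E'
from h import *
s=bot.observe();print(s["qpos"].round(2),s["position"])
for n in("side","top"): im=eyes.grab_frame(n); crop(im,180,110,190,190,2.1 if 0 else 3,f"pics/{n}1.png")
print("at12",go(hp(.12,.063)-RT[:,0]*.006,RT))
E
python3 -c "
import cv2,numpy as np;cv2.imwrite('pics/c1.png',cv2.resize(np.hstack([cv2.imread('pics/side1.png'),cv2.imread('pics/top1.png')]),(800,400)))"
```

```text
[ 0.7  -0.05 -1.23  2.12  0.26  0.56 -2.11] [0.47346774 0.16914002 0.34685612]
at12 ([12.91, -2.4, -0.53], [0.003, 0.021, -0.014])
```

View pics/c1.png

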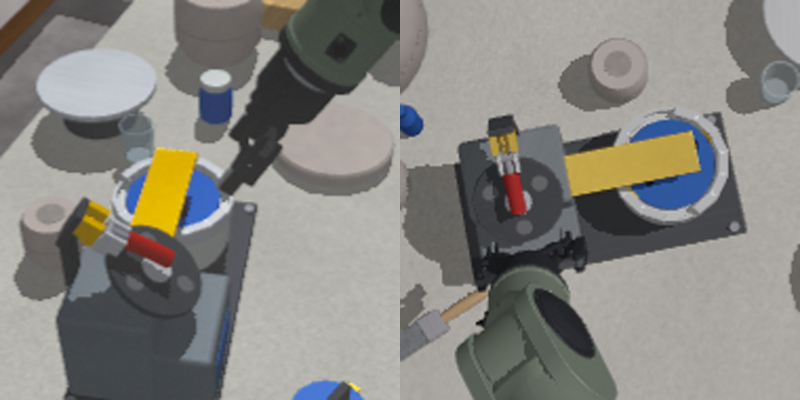

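Emit:
step_arm(targets=[[[1,-2.4,-0.5,0,0.02,-0.014,1],[3,-2.4,-0.5,0.0,0.02,-0.014,1],[5,-2.4,-0.5,0.0,0.02,-0.014,1],[7,-2.4,-0.5,0.0,0.02,-0.014,1],[8,-2.4,-0.5,0.0,0.02,-0.014,1],[8,-2.4,-0.5,0.0,0.02,-0.014,1]]])

```text
clock: 2.8
position: [0.5, 0.1946, 0.2958]
tool_rot: [-3.135, 1.034, 0.195]
force: [-0.2, 0.5, 0.2]
grip_width: 0.0851
```

```bash
python3 - <<'E'
from h import *
s=bot.observe();print(s["qpos"].round(2),s["position"])
ims=[cv2.resize(eyes.grab_frame(n)[130:290,190:350,::-1],(400,400),interpolation=2) for n in("side","top")]
cv2.imwrite("pics/c2.png",np.hstack(ims))
print("at",go(hp(.12,.063)-RT[:,0]*.006,RT))
E
```

```text
[ 0.05  0.1  -0.7   2.15  0.63  0.5  -2.51] [0.50003531 0.1945608  0.29580168]
at ([7.06, -0.0, -0.34], [0.003, 0.014, 0.005])
```

View pics/c2.png

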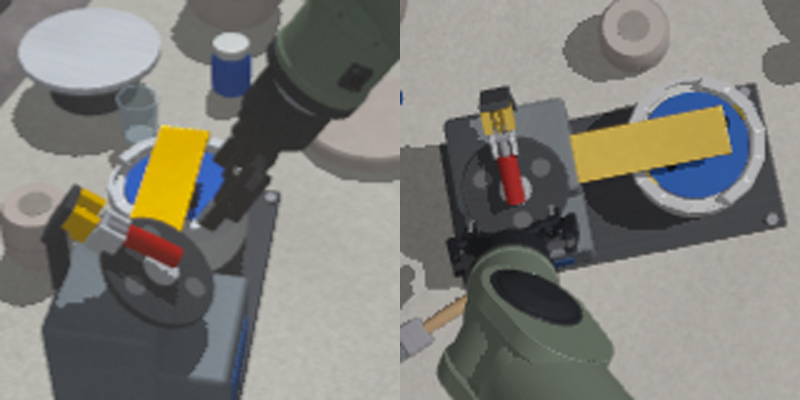

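Emit:
step_arm(targets=[[[-1.5,0,0,0.14,0,0,1],[-3,0,0,0.28,0,0,1],[-3,0,0,0.42,0,0,1]]])

```text
clock: 3.2
position: [0.4864, 0.1838, 0.3289]
tool_rot: [-2.816, 1.046, 0.232]
force: [0.3, 1.2, 0.5]
grip_width: 0.0855
```

```bash
python3 - <<'E'
from h import *
s=bot.observe();print(s["qpos"].round(2),s["position"])
E
```

```text
[-0.31 -0.   -0.28  2.14  0.35  0.53 -2.52] [0.48638118 0.18379856 0.32889428]
```

Emit:
step_arm(targets=[[[0,0,0,0.14,0,0,1],[0,0,0,0.28,0,0,1],[0,0,0,0.42,0,0,1]]])

```text
clock: 3.5
position: [0.4827, 0.1774, 0.3341]
tool_rot: [-2.726, 1.045, 0.25]
force: [0.0, 0.0, 0.1]
grip_width: 0.0854
```

```bash
python3 - <<'E'
from h import *
s=bot.observe();print(s["qpos"].round(2),s["position"])
E
```

```text
[ 0.1  -0.01 -0.66  2.13  0.3   0.53 -2.52] [0.48265363 0.17739158 0.33412691]
```

Emit:
step_arm(targets=[[[0,0,0,-0.14,0,0,1],[0,0,0,-0.28,0,0,1],[0,0,0,-0.42,0,0,1],[0,0,0,-0.56,0,0,1],[0,0,0,-0.7,0,0,1],[0,0,0,-0.84,0,0,1],[0,0,0,-0.98,0,0,1],[0,0,0,-1.12,0,0,1],[0,0,0,-1.26,0,0,1],[0,0,0,-1.4,0,0,1]]])

```text
clock: 4.5
position: [0.4826, 0.1768, 0.3346]
tool_rot: [2.15, 1.045, 0.248]
force: [0.2, -0.5, 0.5]
grip_width: 0.0849
```

```bash
sed -i 's/^RT=.*/_y=RS@np.array([0,1.,0]);_x=RS@(-RW[:,2]);RT=np.stack([_x,_y,np.cross(_x,_y)],1)/' h.py; python3 - <<'E'
from h import *
s=bot.observe();print(s["qpos"].round(2),s["position"]); print(go(hp(.12,.063)-RT[:,0]*.106,RT))
E
```

```text
[ 0.08 -0.01 -0.64  2.13  0.3   0.53 -1.11] [0.48255301 0.17675026 0.33462833]
([1.49, -0.83, -1.33], [-2.097, -0.047, 0.007])
```

Emit:
step_arm(targets=[[[0,0,0,-0.14,0,0,1],[0,0,0,-0.28,0,0,1],[0,0,0,-0.42,0,0,1],[0,0,0,-0.56,0,0,1],[0,0,0,-0.7,0,0,1],[0,0,0,-0.84,0,0,1],[0,0,0,-0.98,0,0,1],[0,0,0,-1.12,0,0,1],[0,0,0,-1.26,0,0,1],[0,0,0,-1.4,0,0,1]]])

```text
clock: 5.5
position: [0.4825, 0.1761, 0.3351]
tool_rot: [0.744, 1.045, 0.247]
force: [-1.2, 0.1, 0.2]
grip_width: 0.0855
```

Emit:
step_arm(targets=[[[0,0,0,-0.14,0,0,1],[0,0,0,-0.28,0,0,1],[0,0,0,-0.42,0,0,1],[0,0,0,-0.56,0,0,1],[0,0,0,-0.7,0,0,1],[0,0,0,-0.7,0,0,1]]])

```text
clock: 6.1
position: [0.4825, 0.1755, 0.3357]
tool_rot: [0.04, 1.044, 0.246]
force: [0.2, 0.5, 0.5]
grip_width: 0.0852
```

```bash
python3 - <<'E'
from h import *
s=bot.observe();print(s["qpos"].round(2),s["position"]); print(go(hp(.12,.063)-RT[:,0]*.006,RT))
E
```

```text
[ 0.05 -0.01 -0.6   2.14  0.29  0.53  1.01] [0.48245134 0.17553755 0.33567395]
([11.59, 1.38, 0.19], [0.011, -0.024, -0.03])
```

Emit:
step_arm(targets=[[[1,1,0.2,0.01,-0.02,-0.03,1],[3,1.4,0.2,0.01,-0.02,-0.03,1],[5,1.4,0.2,0.01,-0.02,-0.03,1],[6.5,1.4,0.2,0.01,-0.02,-0.03,1],[7.5,1.4,0.2,0.01,-0.02,-0.03,1],[7.5,1.4,0.2,0.01,-0.02,-0.03,1],[7.5,1.4,0.2,0.01,-0.02,-0.03,1]]])

```text
clock: 6.8
position: [0.5177, 0.1985, 0.2725]
tool_rot: [0.002, 1.025, 0.187]
force: [-0.1, -0.6, -0.3]
grip_width: 0.0856
```

```bash
python3 - <<'E'
from h import *
s=bot.observe();print(s["qpos"].round(2),s["position"]); print(go(hp(.12,.063)-RT[:,0]*.006,RT))
E
```

```text
[-0.06  0.16 -0.6   2.16  0.78  0.46  0.49] [0.51767483 0.19848147 0.27251574]
([4.13, 0.13, -0.1], [-0.002, -0.004, 0.0])
```

Emit:
step_arm(targets=[[[2,0.1,-0.1,0,0,0,1],[3,0.1,-0.1,0,0,0,1],[4.1,0.1,-0.1,0,0,0,1],[4.1,0.1,-0.1,0,0,0,1],[4.1,0.1,-0.1,0,0,0,0.35],[4.1,0.1,-0.1,0,0,0,0.35],[4.1,0.1,-0.1,0,0,0,0.35]]], grip_force=25)

```text
clock: 7.5
position: [0.5376, 0.2032, 0.2377]
tool_rot: [0.002, 1.024, 0.186]
force: [0.3, -0.8, 0.0]
grip_width: 0.0438
```

```bash
python3 - <<'E'
from h import *
s=bot.observe();print(s["qpos"].round(2),s["position"],s["force"].round(1)); print(go(hp(.12,.063)-RT[:,0]*.003,RT))
ims=[cv2.resize(eyes.grab_frame(n)[150:250,190:290,::-1],(400,400),interpolation=2) for n in("side","top")]
cv2.imwrite("pics/c3.png",np.hstack(ims))
E
```

```text
[-0.12  0.25 -0.54  2.16  0.97  0.42  0.31] [0.53758907 0.20317142 0.23767524] [ 0.3 -0.8  0. ]
([0.39, 0.04, -0.04], [-0.003, -0.003, 0.0])
```

View pics/c3.png

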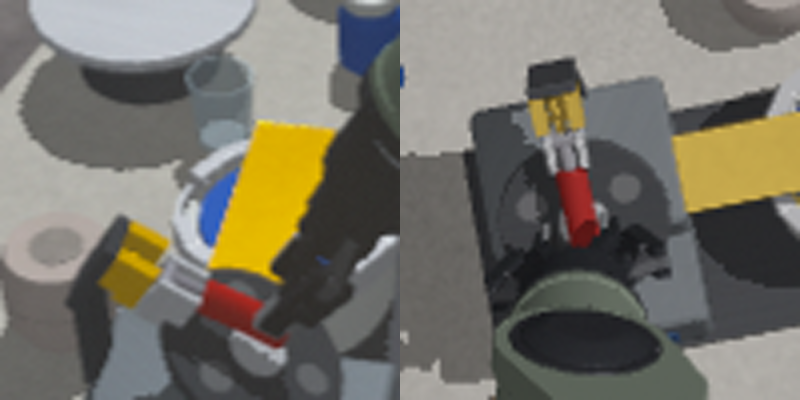

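Emit:
step_arm(targets=[[[0.2,0,0,0,0,0,0.0],[0.2,0,0,0,0,0,0.0],[0.2,0,0,0,0,0,0.0],[0.2,0,0,0,0,0,0.0],[0.2,0,0,0,0,0,0.0]]], grip_force=30)

```text
clock: 8.1
position: [0.5386, 0.2034, 0.2357]
tool_rot: [0.002, 1.025, 0.186]
force: [0.7, -0.4, -0.1]
grip_width: 0.0
```

```bash
python3 - <<'E'
from h import *
ims=[cv2.resize(eyes.grab_frame(n)[150:250,190:290,::-1],(400,400),interpolation=2) for n in("side","top")]
cv2.imwrite("pics/c4.png",np.hstack(ims))
s=bot.observe();print(s["grip_width"],s["position"])
E
```

```text
-0.0002518055022738252 [0.53858348 0.20337483 0.23568926]
```

View pics/c4.png

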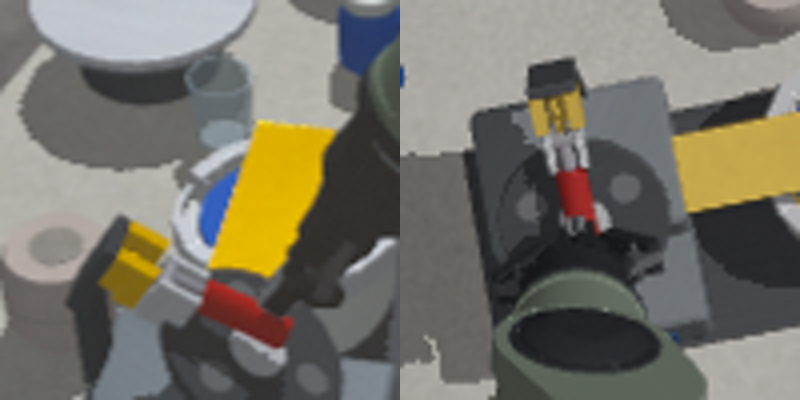

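```bash
python3 - <<'E'
from h import *
s=bot.observe();p=s["position"];R=Rt(s)
im=cv2.imread("pics/c4.png")
for q,c in [(p,(0,255,0)),(p+R[:,0]*.022,(255,0,255)),(hp(.12,.063),(255,255,0)),(hp(.12,.086),(255,255,255)),(hp(0,.086),(0,255,255))]:
  for n,o in(("side",0),("top",400)):
    u,v=proj(n,q);cv2.circle(im,(int((u-190)*4+2)+o,int((v-150)*4+2)),3,c,-1)
cv2.imwrite("pics/c4o.png",im)
E
```

```text
(no output)
```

View pics/c4o.png

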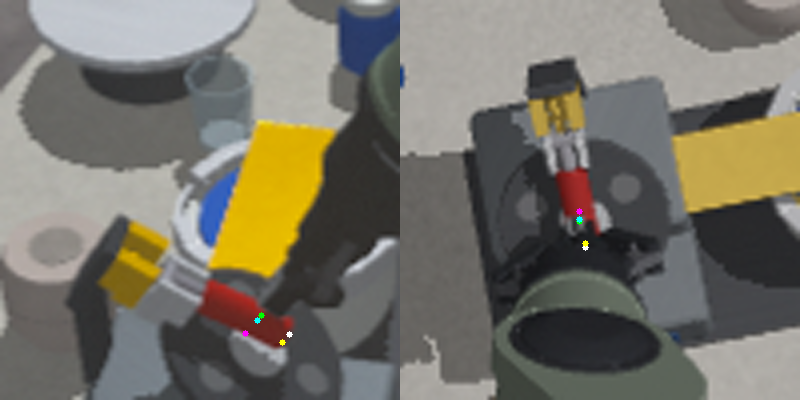

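Emit:
step_arm(targets=[[[-2,0,0,0,0,0,0.0],[-4,0,0,0,0,0,0.0],[-4,0,0,0,0,0,0.0],[-4,0,0,0,0,0,0.0]]])

```text
clock: 8.6
position: [0.5185, 0.1993, 0.27]
tool_rot: [0.002, 1.024, 0.186]
force: [0.2, -0.4, 0.2]
grip_width: 0.0001
```

```bash
python3 - <<'E'
from h import *
s=bot.observe();p=s["position"];R=Rt(s);print(s["grip_width"],p)
ims=[cv2.resize(eyes.grab_frame(n)[150:250,190:290,::-1],(400,400),interpolation=2) for n in("side","top")]
im=np.hstack(ims);cv2.imwrite("pics/c5.png",im)
for q,c in [(p,(0,255,0)),(p+R[:,0]*.022,(255,0,255)),(hp(.12,.024),(255,255,255)),(hp(.12,.086),(255,255,255)),(hp(0,.086),(0,255,255))]:
  for n,o in(("side",0),("top",400)):
    u,v=proj(n,q);cv2.circle(im,(int((u-190)*4+2)+o,int((v-150)*4+2)),3,c,-1)
cv2.imwrite("pics/c5o.png",im)
E
```

```text
0.00013076057586396624 [0.51849234 0.19927863 0.27001139]
```

View pics/c5o.png

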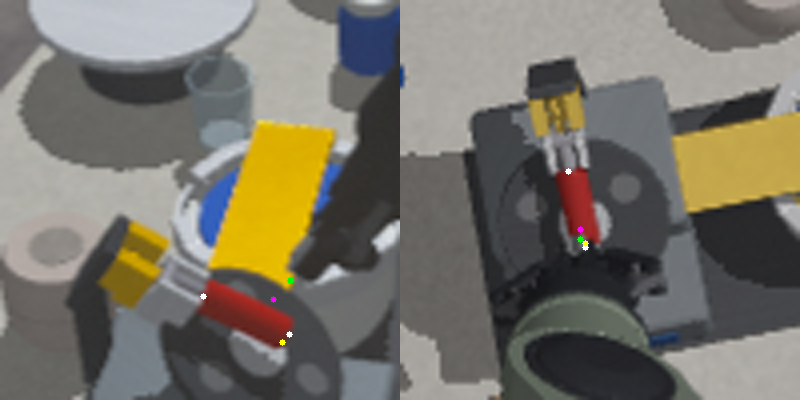

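```bash
python3 - <<'E'
from h import *
s=bot.observe();p=s["position"];R=Rt(s)
out=[]
for n in("side","top"):
    im=eyes.grab_frame(n)[:,:,::-1]
    u,v=proj(n,p);u0=int(u)-20;v0=int(v)-25
    c=im[v0:v0+50,u0:u0+50].astype(float);c=(255*(c/255)**.5).astype(np.uint8)
    c=cv2.resize(c,None,fx=8,fy=8,interpolation=cv2.INTER_NEAREST)
    for q,col in [(p,(0,255,0)),(p+R[:,0]*.022,(255,0,255))]:
        a,b=proj(n,q);cv2.circle(c,(int((a-u0)*8+4),int((b-v0)*8+4)),3,col,-1)
    out.append(c)
cv2.imwrite("pics/c6.png",np.hstack(out))
E
```

```text
(no output)
```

View pics/c6.png

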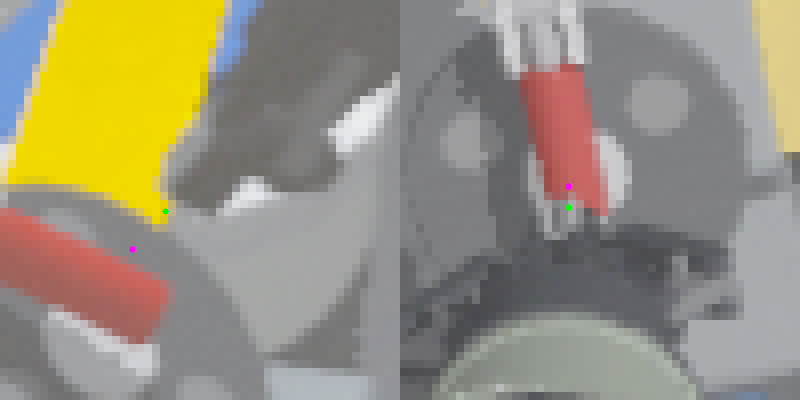

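```bash
python3 - <<'E'
from h import *
s=bot.observe();p=s["position"];R=Rt(s)
o={}
for n in("side","top"):
    u,v=proj(n,p);o[n]=(int(u)-20,int(v)-25)
for a,b in [((195,212),(558,200)),((180,205),(552,198)),((205,214),(562,202)),((195,212),(550,200))]:
    A=(o["side"][0]+(a[0]-4)/8,o["side"][1]+(a[1]-4)/8);B=(o["top"][0]+(b[0]-404)/8,o["top"][1]+(b[1]-4)/8)
    P,e=tri(A,B);print(P.round(4),round(e,4),"tool frame",(R.T@(P-p)).round(4))
E
```

```text
[0.5145 0.2014 0.271 ] 0.0135 tool frame [-0.0033  0.0026 -0.0019]
[0.5165 0.2037 0.2748] 0.0096 tool frame [-0.0053  0.0044  0.0022]
[0.5128 0.1999 0.2696] 0.0156 tool frame [-0.0031  0.0013 -0.0042]
[0.5137 0.204  0.2738] 0.0141 tool frame [-0.0058  0.0053 -0.0006]
```

```bash
python3 - <<'E'
from h import *
s=bot.observe();p=s["position"];R=Rt(s)
o={}
for n in("side","top"):
    u,v=proj(n,p);o[n]=(int(u)-20,int(v)-25)
for a,b in [((168,203),(562,198)),((168,203),(562,205)),((168,203),(562,190))]:
    A=(o["side"][0]+(a[0]-4)/8,o["side"][1]+(a[1]-4)/8);B=(o["top"][0]+(b[0]-404)/8,o["top"][1]+(b[1]-4)/8)
    P,e=tri(A,B);print(P.round(4),round(e,4),"tool frame",(R.T@(P-p)).round(4))
im=eyes.grab_frame("side")[:,:,::-1];x,y=o["side"]
c=cv2.resize(im[y:y+45,x-5:x+40],None,fx=13,fy=13,interpolation=cv2.INTER_CUBIC);cv2.imwrite("pics/c7.png",(255*(c/255.)**.6).astype(np.uint8))
E
```

```text
[0.5194 0.2008 0.2714] 0.0049 tool frame [-0.0012  0.0011  0.0024]
[0.5179 0.2011 0.2717] 0.0023 tool frame [-0.0022  0.0016  0.0014]
[0.521  0.2005 0.271 ] 0.0078 tool frame [-0.0001  0.0005  0.0036]
```

View pics/c7.png

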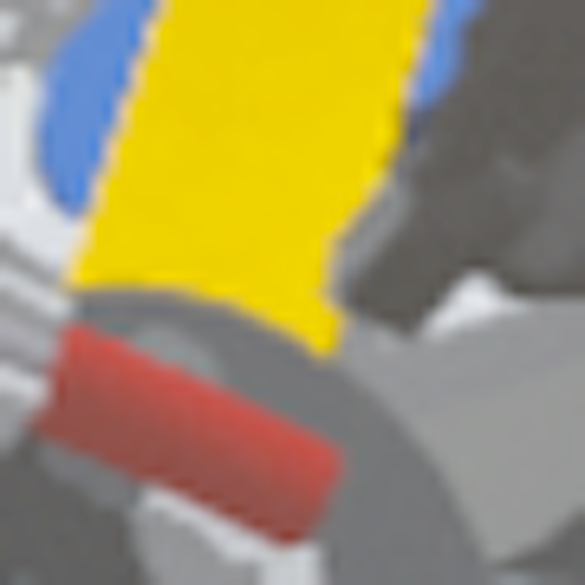

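```bash
python3 - <<'E'
from h import *
p=np.array([.14956,-.60649,.21886]);
for n in("side","top"):
  print(n,proj(n,p),proj(n,p-[0,0,.022]),proj(n,p+[0,0,.054-.003]))
s=cv2.imread("pics/side0.png")[60:125,415:480];t=cv2.imread("pics/top0.png")[305:370,480:545]
a=[]
for im,n,x,y in((s,"side",415,60),(t,"top",480,305)):
  c=cv2.resize((255*(im/255.)**.5).astype(np.uint8),None,fx=6,fy=6,interpolation=2)
  for q,col in[(p,(0,255,0)),(p-[0,0,.022],(255,0,255)),(p+[0,0,.051],(255,255,0))]:
    u,v=proj(n,q);cv2.circle(c,(int((u-x)*6+3),int((v-y)*6+3)),3,col,-1)
  a.append(c)
cv2.imwrite("pics/c8.png",np.hstack(a))
E
```

```text
side [435.5984414  111.58583515] [434.17394673 116.78984881] [438.99818853  99.14663238]
top [504.61542488 328.75960801] [501.71586102 328.28682215] [511.65201308 329.90504562]
```

View pics/c8.png

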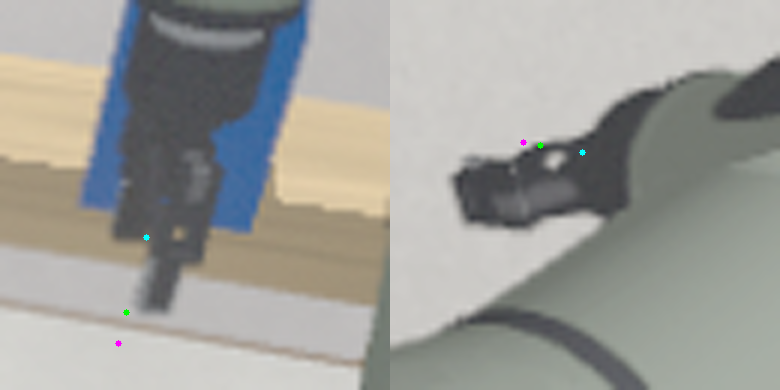

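```bash
python3 - <<'E'
from h import *
for n in("side","top"):
  print(n,proj(n,[0,0,0]),[proj(n,[.1*np.cos(a),.1*np.sin(a),0]).round(0).tolist() for a in np.arange(0,6.28,.785)])
s=cv2.imread("pics/side0.png")[220:345,380:530];t=cv2.imread("pics/top0.png")[310:420,240:390]
a=[]
for im,n,x,y in((s,"side",380,220),(t,"top",240,310)):
  c=cv2.resize(im,(400,300 if 0 else int(im.shape[0]*400/150)),interpolation=2);k=400/150
  for q in [(0,0,0)]+[(.15*np.cos(b),.15*np.sin(b),0) for b in np.arange(0,6.28,.3)]:
    u,v=proj(n,q);cv2.circle(c,(int((u-x)*k),int((v-y)*k)),2,(0,255,255),-1)
  a.append(c[:290])
cv2.imwrite("pics/c9.png",np.hstack(a))
E
```

```text
side [450.97290255 282.60130896] [[417.0, 274.0], [424.0, 294.0], [449.0, 309.0], [475.0, 308.0], [486.0, 292.0], [476.0, 272.0], [453.0, 259.0], [429.0, 259.0]]
top [302.52038404 373.01969321] [[302.0, 343.0], [281.0, 352.0], [273.0, 373.0], [282.0, 395.0], [303.0, 404.0], [324.0, 394.0], [332.0, 373.0], [323.0, 351.0]]
```

View pics/c9.png

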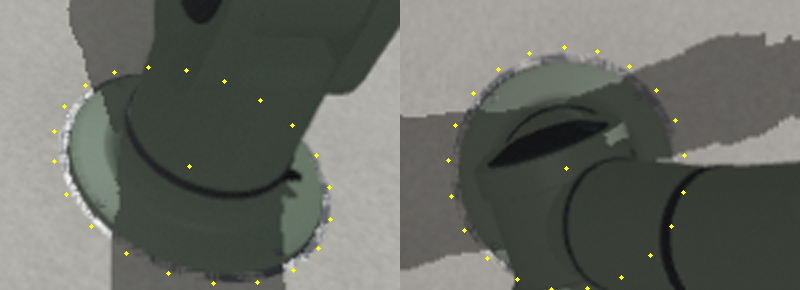

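```bash
python3 - <<'E'
from h import *
p=np.array([.14956,-.60649,.21886]);
for dz in(-.022,-.009,0,.01): 
  q=p+[-.0117,.0475,dz];print(dz,proj("side",q).round(1),proj("top",q).round(1))
print(tri((440.8,111.3),(493,338)))
E
```

```text
-0.022 [436.3 123.6] [486.6 332.6]
-0.009 [437.2 120.5] [488.2 332.9]
0 [437.8 118.4] [489.3 333.1]
0.01 [438.5 115.9] [490.6 333.4]
(array([ 0.13033543, -0.55737531,  0.24967531]), np.float64(0.008375475867995282))
```

```bash
python3 - <<'E'
from h import *
# c1: pose at that time
p=np.array([.47346774,.16914002,.34685612]);R=Ro.from_euler("xyz",[3.113,1.039,.158]).as_matrix()
print(R.round(2))
a=[]
for n in("side","top"):
  im=cv2.imread(f"pics/{n}1.png");
  x0,y0=(260,150) if n=="side" else (200,200)
  c=im[(y0-110)*3:(y0-110)*3+195,(x0-180)*3:(x0-180)*3+240];k=400/240
  c=cv2.resize((255*(c/255.)**.5).astype(np.uint8),None,fx=k,fy=k)
  for d,col in [((0,0,0),(0,255,0)),((.022,0,0),(255,0,255)),((.009,.0425,0),(0,255,255)),((.009,-.0425,0),(255,255,0))]:
    u,v=proj(n,p+R@np.array(d));cv2.circle(c,(int((u-x0)*5+2),int((v-y0)*5+2)),3,col,-1)
  a.append(c)
cv2.imwrite("pics/c10.png",np.hstack(a))
E
```

```text
[[ 0.5   0.18 -0.85]
 [ 0.08 -0.98 -0.16]
 [-0.86  0.01 -0.51]]
```

View pics/c10.png

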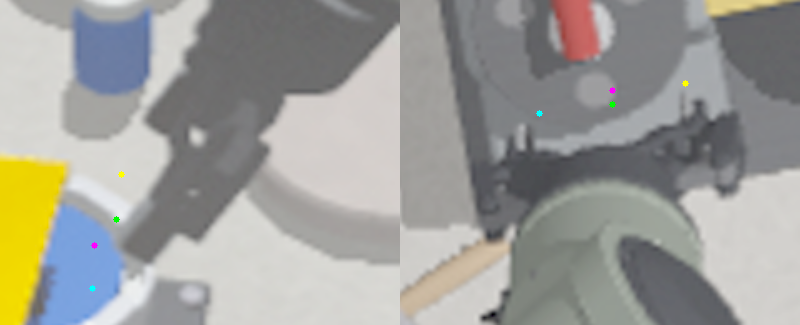

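```bash
python3 - <<'E'
from h import *
p=np.array([.47346774,.16914002,.34685612]);R=Ro.from_euler("xyz",[3.113,1.039,.158]).as_matrix()
for a,b in [((288,201),(225,226)),((286,202),(225,225)),((287,201),(224,227))]:
  P,e=tri(a,b);print(P,e,R.T@(P-p))
E
```

```text
[0.45051042 0.21383032 0.36802455] 0.010488864589062034 [-0.0261756  -0.0478048   0.00137951]
[0.45449638 0.21447678 0.3640529 ] 0.009217935773911381 [-2.07048398e-02 -4.77741119e-02 -8.66198921e-05]
[0.44965615 0.21679525 0.37009622] 0.00607161736152479 [-0.0281524  -0.05084521  0.00056678]
```

```bash
python3 - <<'E'
from h import *
f=lambda x,y:(200+(x-2)/5,140+(y-2)/5)
g=lambda x,y:(190+(x-1.8)/3.7,160+(y-1.8)/3.7)
print(tri(g(238,75),f(593,161)),tri(g(310,80),f(613,255)))
E
```

```text
(array([ 0.65466165, -0.0603088 ,  0.16656032]), np.float64(0.0007755885690463327)) (array([ 0.59183302, -0.07134337,  0.16995673]), np.float64(0.0010090393532097887))
```

```bash
python3 - <<'E'
from h import *
s=bot.observe();print(s["clock"],s["qpos"].round(2))
F=w2([-.035,.03,0]);print(F); print(go(F-RT[:,0]*.02,RT))
E
```

```text
8.85 [-0.06  0.17 -0.6   2.16  0.79  0.46  0.47]
[0.50703038 0.22832784 0.18170595]
([5.19, 3.02, -5.03], [-0.002, -0.005, 0.0])
```

Emit:
step_arm(targets=[[[0,2,-3,0,0,0,0],[0,3,-5,0,0,0,0],[2,3,-5,0,0,0,0],[4,3,-5,0,0,0,0],[4.7,3,-5,0,0,0,0],[4.7,3,-5,0,0,0,0]]])

```text
clock: 9.45
position: [0.4943, 0.2258, 0.2016]
tool_rot: [0.001, 1.028, 0.186]
force: [-0.5, -0.5, 0.6]
grip_width: -0.0001
```

```bash
python3 - <<'E'
from h import *
s=bot.observe();p=s["position"];R=Rt(s);print(s["clock"],s["qpos"].round(2),s["force"].round(1),p)
w=RW.T@(RS.T@(p-O)-WC);print("TCP in wheel frame",w)
a=[]
for n in("side","top"):
    im=eyes.grab_frame(n)[:,:,::-1]
    u,v=proj(n,p);u0=int(u)-25;v0=int(v)-25
    c=(255*(im[v0:v0+50,u0:u0+50]/255.)**.5).astype(np.uint8)
    c=cv2.resize(c,None,fx=8,fy=8,interpolation=cv2.INTER_CUBIC)
    for q,col in [(p,(0,255,0)),(p+R[:,0]*.022,(255,0,255))]:
        x,y=proj(n,q);cv2.circle(c,(int((x-u0)*8+4),int((y-v0)*8+4)),3,col,-1)
    a.append(c)
cv2.imwrite("pics/c11.png",np.hstack(a))
E
```

```text
9.45 [-0.25  0.27 -0.52  2.26  1.23  0.43 -0.06] [-0.5 -0.5  0.6] [0.49432589 0.22580627 0.201643  ]
TCP in wheel frame [-0.03562088  0.02988432  0.02376656]
```

View pics/c11.png

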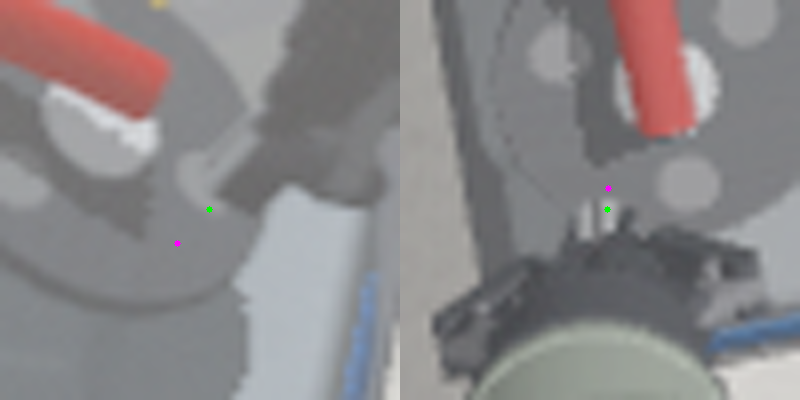

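Emit:
step_arm(targets=[[[0.4,0,0,0,0,0,0],[0.8,0,0,0,0,0,0],[1.2,0,0,0,0,0,0]]])

```text
clock: 9.85
position: [0.5007, 0.227, 0.1927]
tool_rot: [0.002, 1.026, 0.187]
force: [-0.9, 0.7, -0.6]
grip_width: -0.0004
```

Emit:
step_arm(targets=[[[0.2,0,0,0,0,0,0],[0.4,0,0,0,0,0,0]]])

```text
clock: 10.05
position: [0.5028, 0.2274, 0.189]
tool_rot: [0.002, 1.026, 0.187]
force: [-0.6, -1.0, -0.4]
grip_width: -0.0005
```

Emit:
step_arm(targets=[[[0.2,0,0,0,0,0,0],[0.4,0,0,0,0,0,0]]])

```text
clock: 10.25
position: [0.5049, 0.2278, 0.1855]
tool_rot: [0.002, 1.026, 0.187]
force: [0.4, -0.3, 0.1]
grip_width: 0.0002
```

Emit:
step_arm(targets=[[[0.2,0,0,0,0,0,0],[0.2,0,0,0,0,0,0]]])

```text
clock: 10.45
position: [0.506, 0.228, 0.1836]
tool_rot: [0.002, 1.026, 0.187]
force: [0.6, -0.9, 0.3]
grip_width: -0.0002
```

Emit:
step_arm(targets=[[[0.3,0,0,0,0,0,0],[0.3,0,0,0,0,0,0]]])

```text
clock: 10.65
position: [0.5076, 0.2282, 0.1807]
tool_rot: [0.002, 1.026, 0.187]
force: [-0.1, -0.5, -0.2]
grip_width: -0.0001
```

Emit:
step_arm(targets=[[[0.3,0,0,0,0,0,0],[0.3,0,0,0,0,0,0]]])

```text
clock: 10.85
position: [0.5092, 0.2284, 0.1778]
tool_rot: [0.002, 1.027, 0.186]
force: [-0.7, -0.2, -0.5]
grip_width: 0.0002
```

```bash
python3 - <<'E'
from h import *
s=bot.observe();p=s["position"];print(s["clock"],s["qpos"].round(2),s["force"].round(1),p)
w=RW.T@(RS.T@(p-O)-WC);print("TCP in wheel frame",w)
E
```

```text
10.85 [-0.27  0.34 -0.49  2.25  1.38  0.42 -0.2 ] [-0.7 -0.2 -0.5] [0.50922222 0.22844964 0.17781061]
TCP in wheel frame [-0.03518072  0.0297122  -0.00445838]
```

Emit:
step_arm(targets=[[[0.3,0,0,0,0,0,0],[0.3,0,0,0,0,0,0]]])

```text
clock: 11.05
position: [0.5108, 0.2287, 0.1749]
tool_rot: [0.002, 1.027, 0.186]
force: [-0.7, 0.4, 0.2]
grip_width: -0.0001
```

Emit:
step_arm(targets=[[[0.3,0,0,0,0,0,0],[0.3,0,0,0,0,0,0]]])

```text
clock: 11.25
position: [0.5124, 0.2289, 0.172]
tool_rot: [0.002, 1.027, 0.186]
force: [0.1, 0.2, -0.0]
grip_width: -0.0002
```

```bash
python3 - <<'E'
from h import *
s=bot.observe();p=s["position"];R=Rt(s);print(s["clock"],s["force"].round(1),p)
w=RW.T@(RS.T@(p-O)-WC);print("TCP in wheel frame",w)
a=[]
for n in("side","top"):
    im=eyes.grab_frame(n)[:,:,::-1]
    u,v=proj(n,p);u0=int(u)-25;v0=int(v)-25
    c=(255*(im[v0:v0+50,u0:u0+50]/255.)**.5).astype(np.uint8)
    c=cv2.resize(c,None,fx=8,fy=8,interpolation=cv2.INTER_CUBIC)
    for q,col in [(p,(0,255,0)),(p+R[:,0]*.022,(255,0,255)),(p-R[:,0]*.02,(255,255,0))]:
        x,y=proj(n,q);cv2.circle(c,(int((x-u0)*8+4),int((y-v0)*8+4)),3,col,-1)
    a.append(c)
cv2.imwrite("pics/c12.png",np.hstack(a))
E
```

```text
11.25 [ 0.1  0.2 -0. ] [0.51240571 0.22892394 0.1720037 ]
TCP in wheel frame [-0.03547406  0.02958638 -0.01108996]
```

View pics/c12.png

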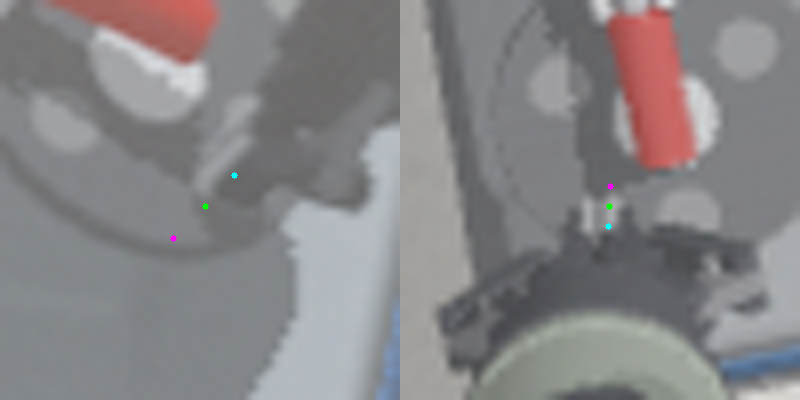

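Emit:
step_arm(targets=[[[0.2,0,0,0,0,0,0],[0.2,0,0,0,0,0,0]]])

```text
clock: 11.55
position: [0.5135, 0.2292, 0.1705]
tool_rot: [0.002, 1.027, 0.186]
force: [-1.0, 0.3, -0.3]
grip_width: 0.0002
```

Emit:
step_arm(targets=[[[0.2,0,0,0,0,0,0],[0.2,0,0,0,0,0,0]]])

```text
clock: 11.75
position: [0.5142, 0.2304, 0.1706]
tool_rot: [0.003, 1.024, 0.188]
force: [-32.4, -8.4, 48.0]
grip_width: 0.0002
```

Emit:
step_arm(targets=[[[0.2,0,0,0,0,0,0],[0.2,0,0,0,0,0,0]]])

```text
clock: 11.95
position: [0.5144, 0.2306, 0.1706]
tool_rot: [0.001, 1.021, 0.188]
force: [-46.3, -17.0, 62.7]
grip_width: 0.0001
```

Emit:
step_arm(targets=[[[-1,0,0,0,0,0,0],[-3,0,0,0,0,0,0],[-5,0,0,0,0,0,0],[-5,0,0,0,0,0,1],[-5,0,0,0,0,0,1],[-5,0,0,0,0,0,1]]])

```text
clock: 12.55
position: [0.4889, 0.2256, 0.2126]
tool_rot: [0.001, 1.022, 0.187]
force: [1.3, -0.3, -0.4]
grip_width: 0.043
```

```bash
python3 - <<'E'
from h import *
s=bot.observe();p=s["position"];R=Rt(s);print(s["clock"],s["force"].round(1),p,s["grip_width"],s["qpos"].round(2))
w=RW.T@(RS.T@(p-O)-WC);print("TCP in wheel frame",w)
for n in("side","top"):
    im=eyes.grab_frame(n)[:,:,::-1]; cv2.imwrite(f"pics/r13{n}.png",im)
    u,v=proj(n,p);u0=int(u)-35;v0=int(v)-40
    c=(255*(im[v0:v0+75,u0:u0+75]/255.)**.5).astype(np.uint8)
    c=cv2.resize(c,None,fx=8,fy=8,interpolation=cv2.INTER_CUBIC)
    for q,col in [(p,(0,255,0)),(p+R[:,0]*.022,(255,0,255)),(p-R[:,0]*.05,(255,255,0))]:
        x,y=proj(n,q);cv2.circle(c,(int((x-u0)*8+4),int((y-v0)*8+4)),3,col,-1)
    cv2.imwrite(f"pics/c13{n}.png",c);print(n,u0,v0)
E
```

```text
12.55 [ 1.3 -0.3 -0.4] [0.4889375  0.22556936 0.21261926] 0.042974820873470855 [-0.25  0.24 -0.53  2.26  1.18  0.43 -0.02]
TCP in wheel frame [-0.03443493  0.03065329  0.03591446]
side 234 205
top 193 181
```

View pics/c13side.png

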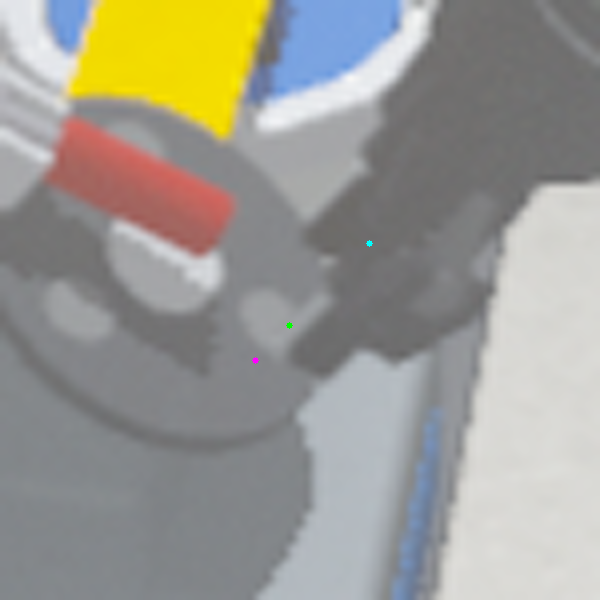

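View pics/c13top.png

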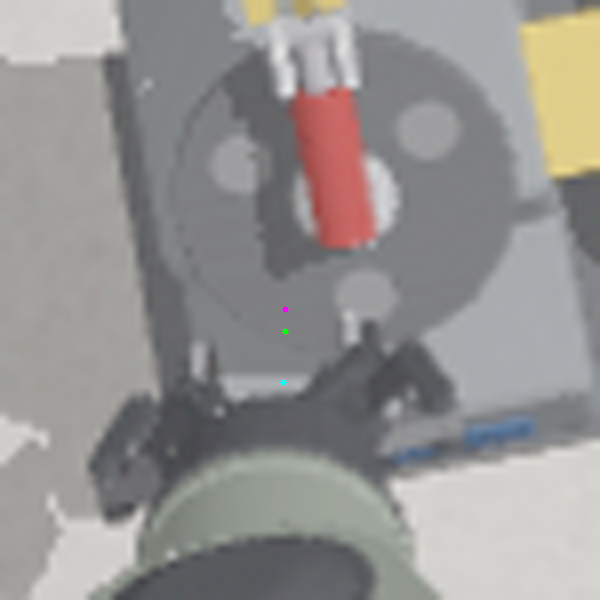

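```bash
python3 - <<'E'
from h import *
p=np.array([0.4889375,0.22556936,0.21261926]);R=Ro.from_euler("xyz",[.001,1.022,.187]).as_matrix()
S=lambda x,y:(234+(x-4)/8,205+(y-4)/8);T=lambda x,y:(193+(x-4)/8,181+(y-4)/8)
for a,b in [((305,366),(200,345)),((290,355),(200,345)),((320,378),(200,345)),((305,315),(350,312)),((325,295),(350,312))]:
  P,e=tri(S(*a),T(*b));print(P.round(4),round(e,4),(R.T@(P-p)).round(4),(RW.T@(RS.T@(P-O)-WC)).round(4))
E
```

```text
[0.4769 0.2551 0.2307] 0.0095 [-0.0187  0.0312  0.0039] [-0.0304  0.0619  0.0546]
[0.479  0.2551 0.2341] 0.0042 [-0.0205  0.0309  0.0075] [-0.0268  0.0615  0.0564]
[0.4747 0.2551 0.2269] 0.0149 [-0.0166  0.0316  0.0002] [-0.0342  0.0623  0.0525]
[0.4961 0.2019 0.1919] 0.006 [ 0.019  -0.0246 -0.0086] [-0.0431  0.006   0.0169]
[0.4921 0.2002 0.2022] 0.011 [ 0.008  -0.0255 -0.0068] [-0.0412  0.0052  0.0279]
```

```bash
cat >> h.py <<'E'
OFF=np.array([.0325,-.002,-.004])  # TCP = grasp point + R@OFF
def tcp(P,R=None,back=0): 
    R=RT if R is None else R; return np.asarray(P)+R@(OFF-[back,0,0])
E
python3 - <<'E'
from h import *
P=hp(.12,.063);print(go(tcp(P,back=.07),RT));print(go(tcp(P,back=.003),RT))
E
```

```text
([-2.93, -3.27, 4.61], [-0.0, -0.001, -0.0])
([3.77, -3.27, 4.62], [-0.0, -0.001, -0.0])
```

Emit:
step_arm(targets=[[[-2.9,0,0,0,0,0,0.65],[-2.9,-2,3,0,0,0,0.65],[-2.9,-3.3,4.6,0,0,0,0.65],[-1,-3.3,4.6,0,0,0,0.65],[1,-3.3,4.6,0,0,0,0.65],[2.5,-3.3,4.6,0,0,0,0.65],[3.4,-3.3,4.6,0,0,0,0.65],[3.8,-3.3,4.6,0,0,0,0.65],[3.8,-3.3,4.6,0,0,0,0.65]]])

```text
clock: 13.55
position: [0.5528, 0.2042, 0.2032]
tool_rot: [0.001, 1.024, 0.187]
force: [-0.0, -0.1, 0.1]
grip_width: 0.0555
```

```bash
cat >> h.py <<'E'
def look(tag,k=8,n2=50,marks=()):
    s=bot.observe();p=s["position"];R=Rt(s);a=[]
    g=p-R@OFF
    for n in("side","top"):
        im=eyes.grab_frame(n)[:,:,::-1]
        u,v=proj(n,g);u0=max(0,int(u)-n2//2);v0=max(0,int(v)-n2//2)
        c=(255*(im[v0:v0+n2,u0:u0+n2]/255.)**.5).astype(np.uint8)
        c=cv2.resize(c,None,fx=k,fy=k,interpolation=cv2.INTER_CUBIC)
        for q,col in [(g,(0,255,0)),(g+R[:,0]*.019,(255,0,255))]+[(m,(255,255,0)) for m in marks]:
            x,y=proj(n,q);cv2.circle(c,(int((x-u0)*k+k/2),int((y-v0)*k+k/2)),3,col,-1)
        a.append(c)
    cv2.imwrite(f"pics/{tag}.png",np.hstack(a))
    print(s["clock"],"f",s["force"].round(1),"p",p.round(4),"w",s["grip_width"].round(4),"q",s["qpos"].round(2))
E
python3 - <<'E'
from h import *
look("d1"); print(go(tcp(hp(.12,.063)),RT))
E
```

```text
Traceback (most recent call last):
  File "h.py", line 46, in look
    print(s["clock"],"f",s["force"].round(1),"p",p.round(4),"w",s["grip_width"].round(4),"q",s["qpos"].round(2))
                                                                ^^^^^^^^^^^^^^^^^^^^^
AttributeError: 'float' object has no attribute 'round'
```

View pics/d1.png

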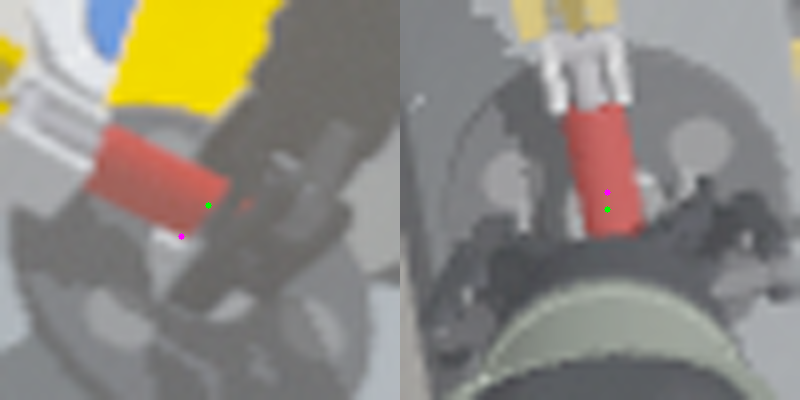

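Emit:
step_arm(targets=[[[0.2,0,0.3,0,0,0,0.65],[0.2,0,0.3,0,0,0,0.0],[0.2,0,0.3,0,0,0,0.0],[0.2,0,0.3,0,0,0,0.0],[0.2,0,0.3,0,0,0,0.0],[0.2,0,0.3,0,0,0,0.0]]], grip_force=30)

```text
clock: 14.25
position: [0.5565, 0.2046, 0.2041]
tool_rot: [0.001, 1.022, 0.187]
force: [1.6, -3.2, 0.7]
grip_width: 0.0232
```

```bash
sed -i 's/s\["grip_width"\].round(4)/round(s["grip_width"],4)/' h.py; python3 - <<'E'
from h import *
look("d2"); print(go(tcp(hp(.12,.063)),RT))
E
```

```text
14.25 f [ 1.6 -3.2  0.7] p [0.5565 0.2046 0.2041] w 0.0232 q [-0.19  0.33 -0.45  2.16  1.16  0.37  0.14]
([0.09, 0.05, -0.29], [-0.001, -0.001, 0.0])
```

View pics/d2.png

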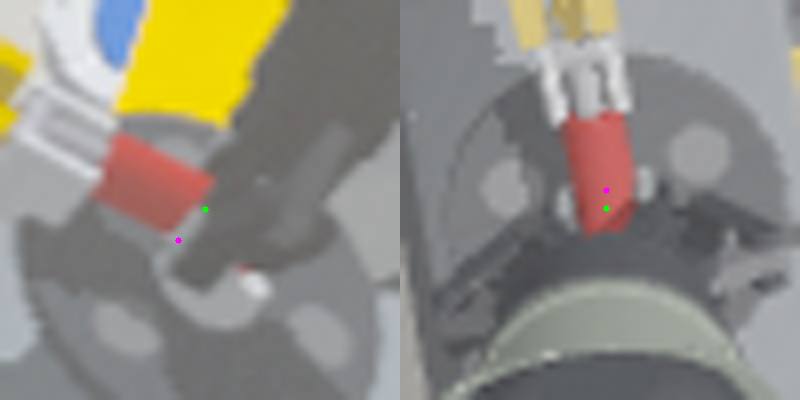

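Emit:
step_arm(targets=[[[-0.6,0,0.1,0,0,0,0],[-1.1,0,0.24,0,0,0,0],[-1.7,0,0.5,0,0,0,0],[-2.3,0,0.75,0,0,0,0]]])

```text
clock: 14.75
position: [0.5506, 0.2033, 0.2275]
tool_rot: [0.0, 1.023, 0.186]
force: [5.5, -1.0, -4.8]
grip_width: 0.0227
```

```bash
python3 - <<'E'
from h import *
look("d3"); s=bot.observe();print((Rt(s).T@(s["position"]-np.array([0.5565,0.2046,0.2041]))).round(4))
E
```

```text
14.75 f [ 5.5 -1.  -4.8] p [0.5506 0.2033 0.2275] w 0.0227 q [-0.15  0.28 -0.5   2.15  1.02  0.4   0.28]
[-0.0234 -0.0001  0.0074]
```

View pics/d3.png

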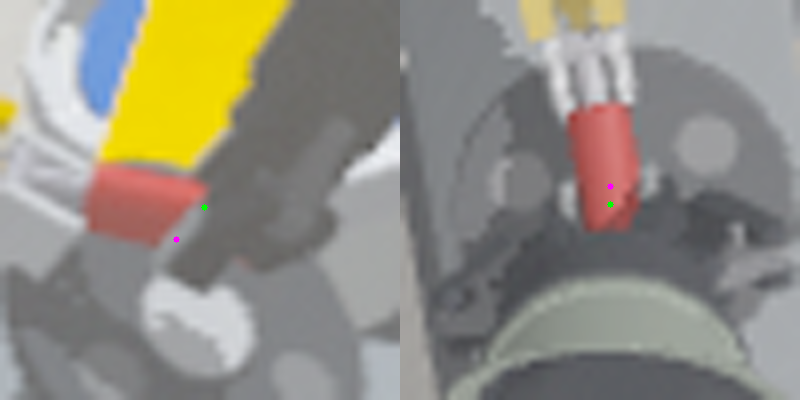

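Emit:
step_arm(targets=[[[-0.55,0,0.35,0,0,0,0],[-1.05,0,0.7,0,0,0,0],[-1.5,0,1.15,0,0,0,0],[-1.9,0,1.6,0,0,0,0],[-2.25,0,2.1,0,0,0,0],[-2.6,0,2.7,0,0,0,0]]])

```text
clock: 15.45
position: [0.559, 0.2047, 0.2629]
tool_rot: [-0.001, 1.025, 0.185]
force: [-1.8, -1.7, -8.3]
grip_width: 0.0227
```

```bash
python3 - <<'E'
from h import *
look("d4"); s=bot.observe();print((Rt(s).T@(s["position"]-np.array([0.5565,0.2046,0.2041]))).round(4))
E
```

```text
15.45 f [-1.8 -1.7 -8.3] p [0.559  0.2047 0.2629] w 0.0227 q [-0.07  0.24 -0.57  2.09  0.83  0.47  0.48]
[-0.0493 -0.0003  0.0338]
```

View pics/d4.png

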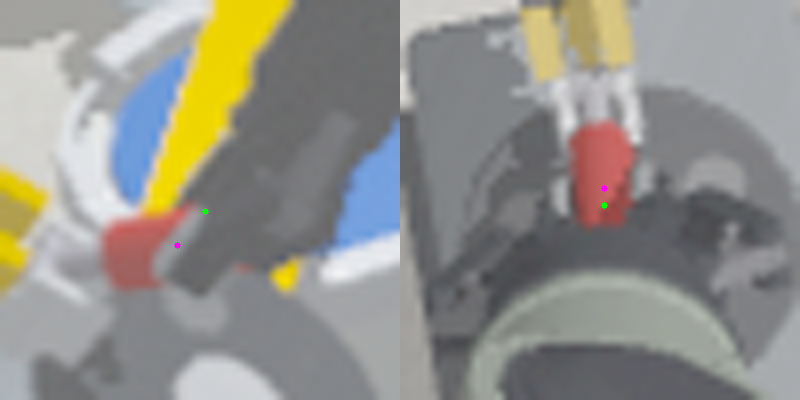

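Emit:
step_arm(targets=[[[-0.25,0,0.6,0,0,0,0],[-0.45,0,1.2,0,0,0,0],[-0.6,0,1.8,0,0,0,0],[-0.67,0,2.4,0,0,0,0],[-0.67,0,2.4,0,0,0,0]]])

```text
clock: 16.05
position: [0.5762, 0.208, 0.2816]
tool_rot: [-0.001, 1.024, 0.185]
force: [-5.3, -3.3, 0.1]
grip_width: 0.0229
```

```bash
python3 - <<'E'
from h import *
look("d5"); s=bot.observe();print((Rt(s).T@(s["position"]-np.array([0.5565,0.2046,0.2041]))).round(4),"f tool",(Rt(s).T@s["force"]).round(1))
E
```

```text
16.05 f [-5.3 -3.3  0.1] p [0.5762 0.208  0.2816] w 0.0229 q [-0.04  0.25 -0.6   2.03  0.76  0.51  0.57]
[-0.0558 -0.0003  0.0571] f tool [-0.8 -1.6 -3.9]
```

View pics/d5.png

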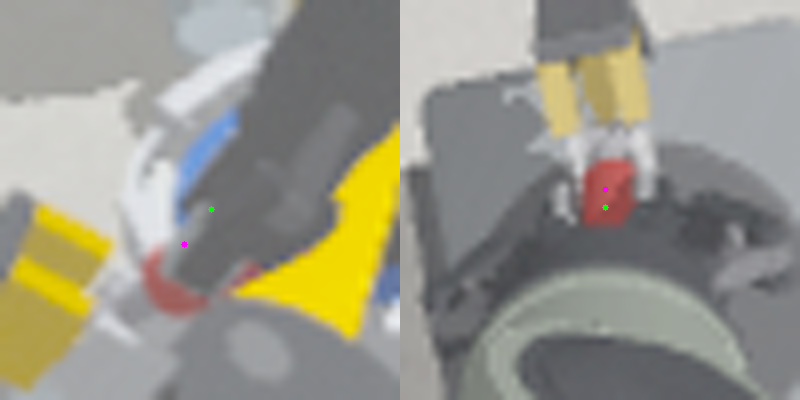

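Force −3.9 N in the swing direction still. Continue toward the stop.

Emit:
step_arm(targets=[[[0,0,0.3,0,0,0,0],[0,0,0.6,0,0,0,0],[0.05,0,0.8,0,0,0,0],[0.05,0,0.8,0,0,0,0]]])

```text
clock: 16.55
position: [0.5828, 0.2094, 0.285]
tool_rot: [-0.001, 1.024, 0.185]
force: [-4.3, -2.9, 0.9]
grip_width: 0.0217
```

```bash
python3 - <<'E'
from h import *
look("d6",n2=75,k=5.33); s=bot.observe();print((Rt(s).T@(s["position"]-np.array([0.5565,0.2046,0.2041]))).round(4),"f tool",(Rt(s).T@s["force"]).round(1))
E
```

```text
16.55 f [-4.3 -2.9  0.9] p [0.5828 0.2094 0.285 ] w 0.0217 q [-0.03  0.26 -0.6   2.01  0.75  0.52  0.59]
[-0.0552 -0.0002  0.0649] f tool [-3.  -1.8 -2.4]
```

View pics/d6.png

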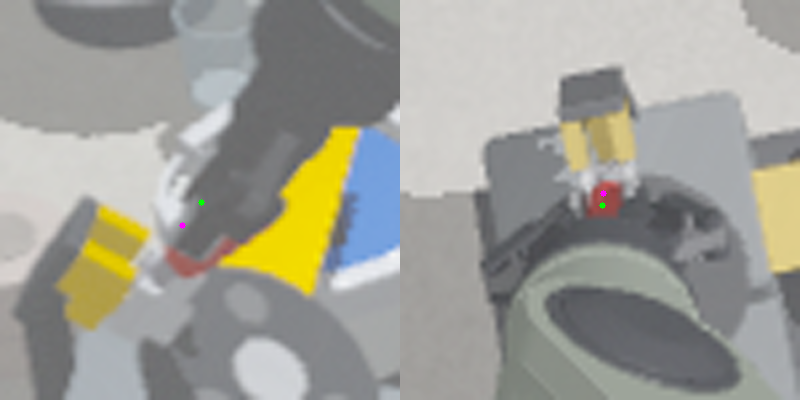

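Emit:
step_arm(targets=[[[0,0,0.25,0,0,0,0],[0,0,0.5,0,0,0,0],[0,0,0.5,0,0,0,0]]])

```text
clock: 16.95
position: [0.5866, 0.2101, 0.2872]
tool_rot: [-0.002, 1.024, 0.184]
force: [-6.3, -3.2, 2.5]
grip_width: 0.0218
```

```bash
python3 - <<'E'
from h import *
s=bot.observe();print((Rt(s).T@(s["position"]-np.array([0.5565,0.2046,0.2041]))).round(4),"f tool",(Rt(s).T@s["force"]).round(1))
E
```

```text
[-0.0551 -0.0003  0.0694] f tool [-5.7 -1.9 -4.5]
```

```bash
python3 - <<'E'
from h import *
s=bot.observe();g=s["position"]-Rt(s)@OFF
w=lambda P:(RW.T@(RS.T@(P-O)-WC)).round(4)
print("grasp in wheel",w(g)); print("model 1.5,1.6",w(hp(1.5,.063)),w(hp(1.6,.063)))
look("d7",n2=36,k=11,marks=[hp(1.55,0),hp(1.55,.1)])
E
```

```text
grasp in wheel [ 0.0881 -0.0007  0.0833]
model 1.5,1.6 [0.0735 0.     0.0828] [0.0798 0.     0.083 ]
16.95 f [-6.3 -3.2  2.5] p [0.5866 0.2101 0.2872] w 0.0218 q [-0.03  0.26 -0.6   1.99  0.75  0.53  0.6 ]
```

View pics/d7.png

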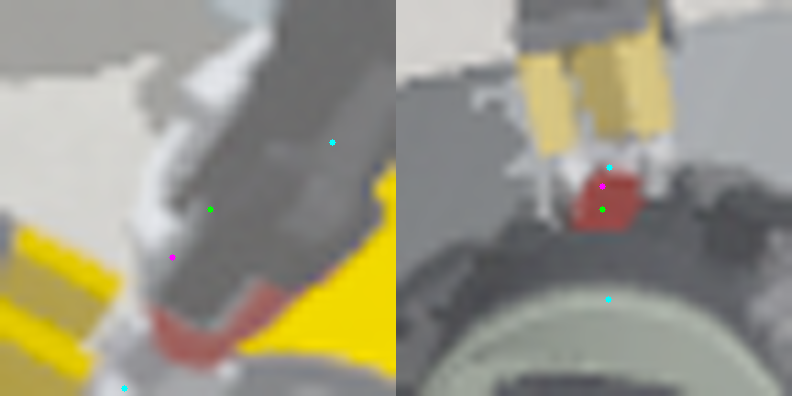

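Emit:
step_arm(targets=[[[0,0,0,0,0,0,1],[0,0,0,0,0,0,1],[0,0,0,0,0,0,1],[-2,0,0,0,0,0,1],[-6,0,0,0,0,0,1],[-10,0,0,0,0,0,1],[-10,0,0,0,0,0,1]]])

```text
clock: 17.75
position: [0.5351, 0.2016, 0.3775]
tool_rot: [-0.002, 1.018, 0.185]
force: [1.0, 0.3, -0.0]
grip_width: 0.0855
```

```bash
python3 - <<'E'
from h import *
s=bot.observe();print(s["clock"],s["position"],s["force"].round(1))
a=[]
M=[hp(1.55,0),hp(1.55,.024),hp(1.55,.086)]
for n in("side","top"):
    im=eyes.grab_frame(n)[:,:,::-1];cv2.imwrite(f"pics/r8{n}.png",im)
    u,v=proj(n,hp(1.55,.04));u0=int(u)-25;v0=int(v)-25
    c=cv2.resize((255*(im[v0:v0+50,u0:u0+50]/255.)**.6).astype(np.uint8),None,fx=8,fy=8,interpolation=2)
    for q in M:
        x,y=proj(n,q);cv2.circle(c,(int((x-u0)*8+4),int((y-v0)*8+4)),3,(255,255,0),-1)
    print(n,u0,v0);a.append(c)
cv2.imwrite("pics/d8.png",np.hstack(a))
E
```

```text
17.75 [0.53509236 0.20164784 0.37748595] [ 1.   0.3 -0. ]
side 214 186
top 204 164
```

View pics/d8.png

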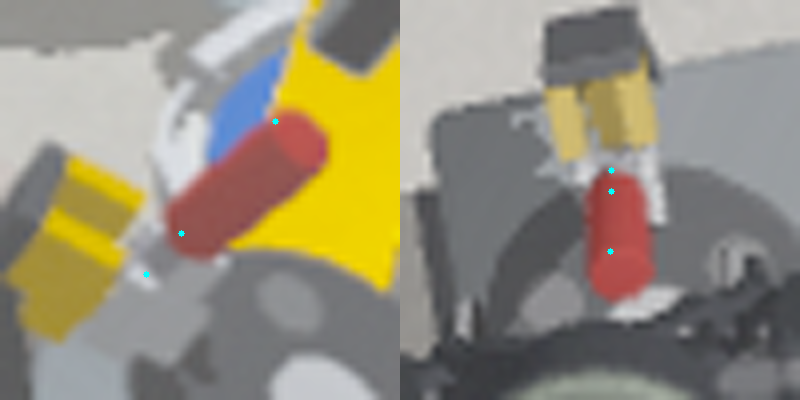

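```bash
python3 - <<'E'
from h import *
S=lambda x,y:(214+(x-4)/8,186+(y-4)/8);T=lambda x,y:(204+(x-404)/8,164+(y-4)/8)
P,e=tri(S(302,138),T(622,272));Q,e2=tri(S(197,230),T(613,200))
for X in(P,Q):
  w=RW.T@(RS.T@(X-O)-WC);print(X,e,e2,w, "phi",np.arctan2(w[2]-.02,.078-w[0]),np.hypot(w[2]-.02,.078-w[0]))
d=RW.T@RS.T@(P-Q);print(np.arctan2(d[2],-d[0]),np.linalg.norm(d))
E
```

```text
[0.54467798 0.20282549 0.32293165] 0.0007320261436937118 0.0015789901741385946 [ 0.06631086 -0.00205689  0.10354167] phi 1.4317789311267466 0.084355481711072
[0.57994675 0.21126755 0.28008937] 0.0007320261436937118 0.0015789901741385946 [ 0.07479906 -0.00031889  0.04808408] phi 1.4573091851198834 0.028265908963736045
1.418917375027909 0.05613033793861788
```

```bash
python3 - <<'E'
from h import *
P=w2([.035,0,.094]);print(go(tcp(P),RT))
E
```

```text
([9.01, 0.1, -5.38], [-0.0, -0.001, 0.002])
```

Emit:
step_arm(targets=[[[0,0,-2,0,0,0,0],[0,0,-4,0,0,0,0],[0,0,-5.4,0,0,0,0],[0,0,-5.4,0,0,0,0],[3,0,-5.4,0,0,0,0],[6,0,-5.4,0,0,0,0],[9,0,-5.4,0,0,0,0],[9,0,-5.4,0,0,0,0],[9,0,-4.9,0,0,0,0],[9,0,-4.6,0,0,0,0]]])

```text
clock: 18.85
position: [0.544, 0.2021, 0.274]
tool_rot: [-0.002, 1.021, 0.184]
force: [0.4, 0.3, 0.6]
grip_width: 0.0001
```

```bash
python3 - <<'E'
from h import *
s=bot.observe();print("f tool",(Rt(s).T@s["force"]).round(1)); g=s["position"]-Rt(s)@OFF; print(RW.T@(RS.T@(g-O)-WC))
look("d9",n2=50,k=8)
E
```

```text
f tool [-0.3  0.2  0.7]
[ 0.04403347 -0.00060445  0.09475517]
18.85 f [0.4 0.3 0.6] p [0.544  0.2021 0.274 ] w 0.0001 q [ 0.01  0.21 -0.67  2.1   0.82  0.49  0.48]
```

View pics/d9.png

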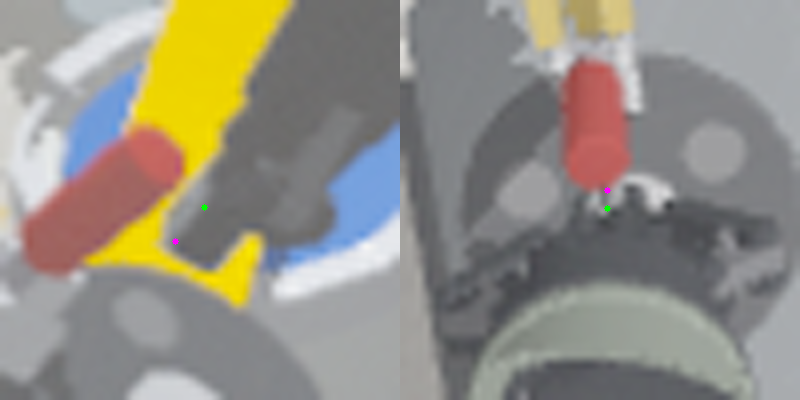

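Emit:
step_arm(targets=[[[0,0,0.25,0,0,0,0],[0,0,0.5,0,0,0,0],[0,0,0.7,0,0,0,0]]])

```text
clock: 19.25
position: [0.5501, 0.2028, 0.2785]
tool_rot: [-0.003, 1.02, 0.183]
force: [-0.7, -0.2, -0.4]
grip_width: -0.0002
```

Emit:
step_arm(targets=[[[0,0,0.2,0,0,0,0],[0,0,0.4,0,0,0,0]]])

```text
clock: 19.45
position: [0.5536, 0.2035, 0.2807]
tool_rot: [-0.003, 1.019, 0.183]
force: [-2.4, 0.1, 1.2]
grip_width: 0.0001
```

```bash
python3 - <<'E'
from h import *
s=bot.observe();print("f tool",(Rt(s).T@s["force"]).round(1)); g=s["position"]-Rt(s)@OFF; print(RW.T@(RS.T@(g-O)-WC))
look("d10",n2=50,k=8)
E
```

```text
f tool [-2.2  0.5 -1.4]
[ 0.05579322 -0.00102653  0.09541086]
19.45 f [-2.4  0.1  1.2] p [0.5536 0.2035 0.2807] w 0.0001 q [ 0.02  0.22 -0.67  2.08  0.8   0.5   0.51]
```

View pics/d10.png

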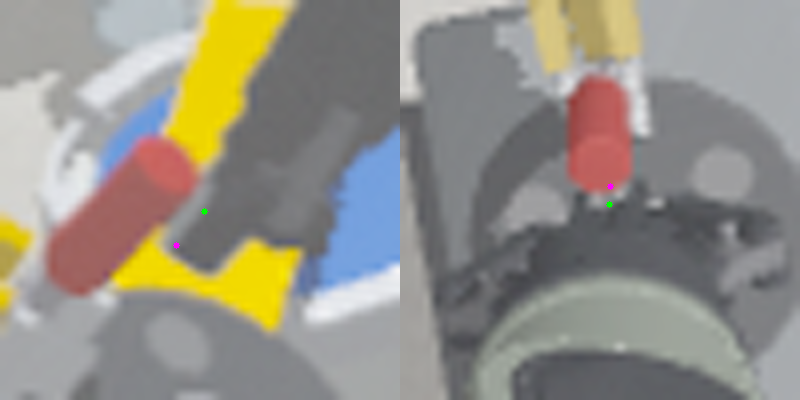

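Emit:
step_arm(targets=[[[0,0,0.2,0,0,0,0],[0,0,0.4,0,0,0,0]]])

```text
clock: 19.75
position: [0.557, 0.2042, 0.2828]
tool_rot: [-0.002, 1.02, 0.183]
force: [-2.7, -0.9, -0.4]
grip_width: -0.0002
```

Emit:
step_arm(targets=[[[0,0,0.2,0,0,0,0],[0,0,0.4,0,0,0,0]]])

```text
clock: 19.95
position: [0.5603, 0.2047, 0.2847]
tool_rot: [-0.003, 1.02, 0.182]
force: [-10.0, -1.7, -0.1]
grip_width: -0.0006
```

```bash
python3 - <<'E'
from h import *
s=bot.observe();print("f tool",(Rt(s).T@s["force"]).round(1)); g=s["position"]-Rt(s)@OFF; print(RW.T@(RS.T@(g-O)-WC))
look("d11",n2=50,k=8)
E
```

```text
f tool [-5.2  0.2 -8.7]
[ 0.06366326 -0.0010289   0.09525166]
19.95 f [-10.   -1.7  -0.1] p [0.5603 0.2047 0.2847] w -0.0006 q [ 0.03  0.23 -0.68  2.06  0.79  0.52  0.53]
```

View pics/d11.png

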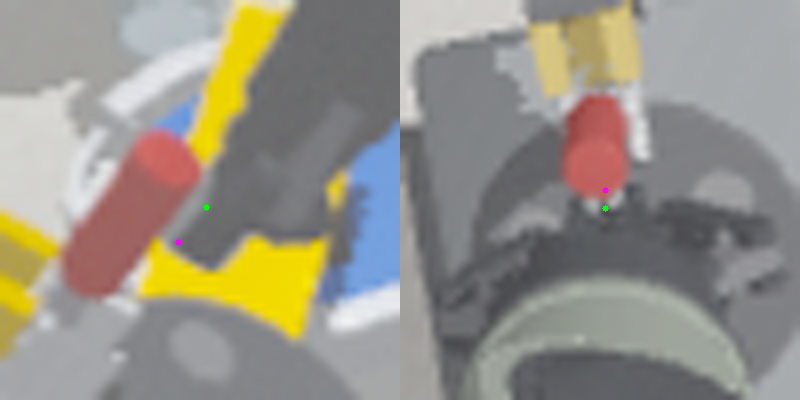

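Emit:
step_arm(targets=[[[0,0,0.2,0,0,0,0],[0,0,0.2,0,0,0,0]]])

```text
clock: 20.25
position: [0.5607, 0.2046, 0.2847]
tool_rot: [-0.005, 1.023, 0.181]
force: [-13.2, -2.2, 1.2]
grip_width: -0.0
```

Emit:
step_arm(targets=[[[0,0,-0.5,0,0,0,0],[0,0,-1.5,0,0,0,0],[-3,0,-1.5,0,0,0,0.65],[-6,0,-1.5,0,0,0,0.65],[-9,0,-1.5,0,0,0,0.65],[-9,0,-1.5,0,0,0,0.65]]])

```text
clock: 20.85
position: [0.5016, 0.1942, 0.3569]
tool_rot: [-0.006, 1.018, 0.18]
force: [0.9, 0.2, -0.1]
grip_width: 0.0552
```

```bash
python3 - <<'E'
from h import *
s=bot.observe();print(s["clock"],s["position"],s["force"].round(1))
a=[]
M=[hp(1.55,0),hp(1.55,.024),hp(1.55,.086)]
for n in("side","top"):
    im=eyes.grab_frame(n)[:,:,::-1];cv2.imwrite(f"pics/r12{n}.png",im)
    u,v=proj(n,hp(1.55,.04));u0=int(u)-25;v0=int(v)-25
    c=cv2.resize((255*(im[v0:v0+50,u0:u0+50]/255.)**.6).astype(np.uint8),None,fx=8,fy=8,interpolation=2)
    for q in M:
        x,y=proj(n,q);cv2.circle(c,(int((x-u0)*8+4),int((y-v0)*8+4)),3,(255,255,0),-1)
    print(n,u0,v0);a.append(c)
cv2.imwrite("pics/d12.png",np.hstack(a))
E
```

```text
20.85 [0.50158487 0.19424297 0.35693475] [ 0.9  0.2 -0.1]
side 214 186
top 204 164
```

View pics/d12.png

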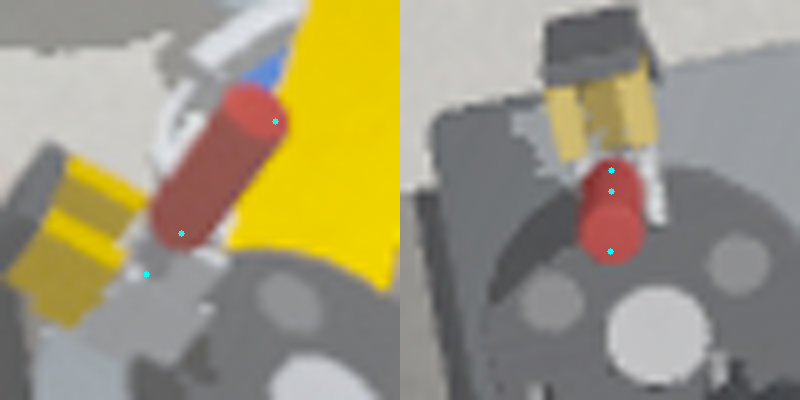

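```bash
python3 - <<'E'
from h import *
S=lambda x,y:(214+(x-4)/8,186+(y-4)/8);T=lambda x,y:(204+(x-404)/8,164+(y-4)/8)
P,e=tri(S(256,111),T(611,234));w=RW.T@(RS.T@(P-O)-WC);print(P,e,w,"phi",np.arctan2(w[2]-.02,.078-w[0]))
# hub centre check (hub top 4mm)
print(RW.T@(RS.T@(P-O)-WC))
h,e=tri((0,0),(0,0)) if 0 else (None,None)
o,d=ray("top",*T(658,334))
n=RS@RW[:,2];c=w2([0,0,.004]);t=((c-o)@n)/(d@n);print("hub",RW.T@(RS.T@(o+d*t-O)-WC))
E
```

```text
[0.55755114 0.2058979  0.33248349] 0.00048813301494199124 [ 0.08257379 -0.00143131  0.10477496] phi 1.624696184825755
[ 0.08257379 -0.00143131  0.10477496]
hub [ 0.00260849 -0.00172229  0.004     ]
```

```bash
cat >> h.py <<'E'
WC=WC+RW@np.array([.0025,-.0016,0]); OFF=np.array([.0325,-.002,0.0])
def wf(P): return RW.T@(RS.T@(np.asarray(P)-O)-WC)
def cw(th,r=.078,z=.083): return w2([r*np.cos(th),-r*np.sin(th),z])
E
python3 - <<'E'
from h import *
P=cw(0,.0795);print(go(tcp(P,back=.06),RT));print(go(tcp(P),RT))
s=bot.observe();print(wf(s["position"]-Rt(s)@OFF))
E
```

```text
([4.23, 0.01, 3.66], [-0.001, -0.001, 0.004])
([10.23, 0.03, 3.66], [-0.001, -0.001, 0.004])
[0.04296796 0.00031035 0.18532943]
```

Emit:
step_arm(targets=[[[0,0,2,0,0,0,0.65],[2,0,3.7,0,0,0,0.65],[4.2,0,3.7,0,0,0,0.65],[6.5,0,3.7,0,0,0,0.65],[8.5,0,3.7,0,0,0,0.65],[10.2,0,3.7,0,0,0,0.65],[10.2,0,3.7,0,0,0,0.65],[10.2,0,3.7,0,0,0,0.0],[10.2,0,3.7,0,0,0,0.0],[10.2,0,3.7,0,0,0,0.0]]], grip_force=40)

```text
clock: 21.95
position: [0.5854, 0.2088, 0.2871]
tool_rot: [-0.006, 1.021, 0.178]
force: [-2.8, 2.3, 2.2]
grip_width: 0.0234
```

Emit:
step_arm(targets=[[[0,0,0,0,0,0,0.0],[0,0,0,0,0,0,0.0]]])

```text
clock: 22.15
position: [0.5853, 0.2087, 0.2872]
tool_rot: [-0.006, 1.02, 0.179]
force: [2.0, 1.9, -5.7]
grip_width: 0.023
```

```bash
python3 - <<'E'
from h import *
s=bot.observe();print("f tool",(Rt(s).T@s["force"]).round(1));print(wf(s["position"]-Rt(s)@OFF))
look("d13",n2=50,k=8)
E
```

```text
f tool [ 6.1  1.6 -1. ]
[ 0.08005021 -0.0001121   0.08416513]
22.15 f [ 2.   1.9 -5.7] p [0.5853 0.2087 0.2872] w 0.023 q [ 0.03  0.27 -0.68  2.    0.79  0.54  0.56]
```

View pics/d13.png

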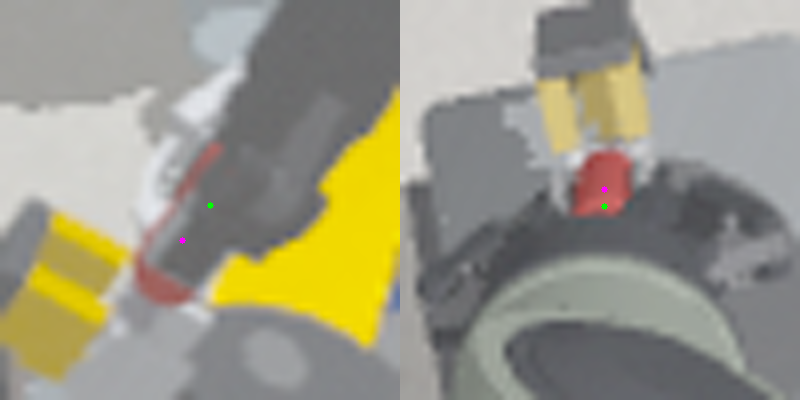

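Emit:
step_arm(targets=[[[0,0,-0.2,0,0,0,0.0],[0,0,-0.4,0,0,0,0.0]]])

```text
clock: 22.45
position: [0.5827, 0.2084, 0.2859]
tool_rot: [-0.005, 1.018, 0.18]
force: [8.7, 1.8, -4.1]
grip_width: 0.0232
```

```bash
python3 - <<'E'
from h import *
s=bot.observe();print("f tool",(Rt(s).T@s["force"]).round(1));print(wf(s["position"]-Rt(s)@OFF))
E
```

```text
f tool [8.1 0.2 5.4]
[7.71007917e-02 3.45240837e-05 8.44044893e-02]
```

Emit:
step_arm(targets=[[[0,-0.3,0.15,0,0,0,0.0],[0,-0.8,0.1,0,0,0,0.0],[0,-1.55,0.0,0,0,0,0.0],[0,-2.3,-0.2,0,0,0,0.0],[0,-3.04,-0.47,0,0,0,0.0]]])

```text
clock: 22.95
position: [0.5839, 0.177, 0.2831]
tool_rot: [-0.005, 1.019, 0.18]
force: [-2.9, 4.6, -8.3]
grip_width: 0.023
```

```bash
cat >> h.py <<'E'
def crank():
    s=bot.observe();g=wf(s["position"]-Rt(s)@OFF);f=(Rt(s).T@s["force"]).round(1)
    print("t",s["clock"],"f tool",f,"g",g.round(4),"r",np.hypot(g[0],g[1]).round(4),"th",np.arctan2(-g[1],g[0]).round(3),"w",round(s["grip_width"],4),"q",s["qpos"].round(2))
    return s,g
E
python3 - <<'E'
from h import *
crank();look("e1",n2=100,k=4)
E
```

```text
t 22.95 f tool [ 6.  5. -6.] g [ 0.0717 -0.031   0.0844] r 0.0781 th 0.408 w 0.023 q [ 0.1   0.25 -0.68  2.03  0.76  0.49  0.63]
22.95 f [-2.9  4.6 -8.3] p [0.5839 0.177  0.2831] w 0.023 q [ 0.1   0.25 -0.68  2.03  0.76  0.49  0.63]
```

View pics/e1.png

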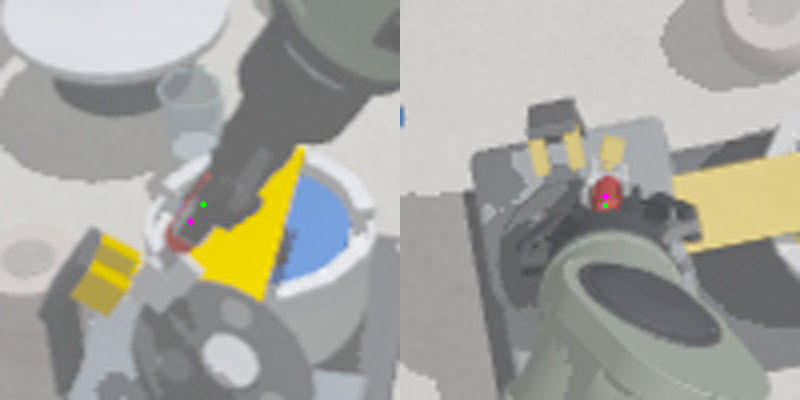

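```bash
cat >> h.py <<'E'
def plan(ths,r=.0775,c=(-.001,0)):
    s,g=crank();R=Rt(s)
    for t in ths:
        P=w2([c[0]+r*np.cos(t),c[1]-r*np.sin(t),g[2]]);d,rv=go(tcp(P),RT,s);print(t,d,rv)
E
python3 - <<'E'
from h import *
plan(np.arange(.6,2.5,.2).round(2))
E
```

```text
t 23.05 f tool [ 2.   1.8 -7.9] g [ 0.0713 -0.0321  0.0844] r 0.0782 th 0.423 w 0.0232 q [ 0.1   0.25 -0.68  2.03  0.76  0.49  0.63]
0.6 [0.01, -1.15, -0.83] [-0.002, 0.001, 0.006]
0.8 [0.01, -2.34, -1.83] [-0.002, 0.001, 0.006]
1.0 [0.02, -3.31, -3.04] [-0.002, 0.001, 0.006]
1.2 [0.02, -4.01, -4.41] [-0.002, 0.001, 0.006]
1.4 [0.02, -4.43, -5.9] [-0.002, 0.001, 0.006]
1.6 [0.02, -4.54, -7.45] [-0.002, 0.001, 0.006]
1.8 [0.02, -4.35, -8.98] [-0.002, 0.001, 0.006]
2.0 [0.01, -3.85, -10.45] [-0.002, 0.001, 0.006]
2.2 [0.01, -3.07, -11.78] [-0.002, 0.001, 0.006]
2.4 [0.0, -2.04, -12.94] [-0.002, 0.001, 0.006]
```

Emit:
step_arm(targets=[[[0,-1.15,-0.83,0,0,0.006,0],[0,-2.34,-1.83,0,0,0.006,0],[0,-3.31,-3.04,0,0,0.006,0],[0,-4.0,-4.41,0,0,0.006,0],[0,-4.43,-5.9,0,0,0.006,0]]])

```text
clock: 23.55
position: [0.5425, 0.1229, 0.2522]
tool_rot: [0.005, 1.018, 0.19]
force: [6.8, 10.9, -13.2]
grip_width: 0.023
```

```bash
python3 - <<'E'
from h import *
plan(np.arange(1.6,3.5,.2).round(2))
E
```

```text
t 23.55 f tool [15.9  9.4  0.5] g [ 0.0123 -0.0767  0.0847] r 0.0776 th 1.412 w 0.023 q [ 0.18  0.2  -0.65  2.19  0.79  0.34  0.64]
1.6 [-0.0, -0.09, -1.56] [-0.003, 0.002, -0.001]
1.8 [-0.01, 0.1, -3.09] [-0.003, 0.002, -0.001]
2.0 [-0.01, 0.6, -4.56] [-0.003, 0.002, -0.001]
2.2 [-0.01, 1.38, -5.9] [-0.003, 0.002, -0.001]
2.4 [-0.01, 2.41, -7.05] [-0.003, 0.002, -0.001]
2.6 [-0.01, 3.64, -7.98] [-0.003, 0.002, -0.001]
2.8 [-0.01, 5.04, -8.65] [-0.003, 0.002, -0.001]
3.0 [-0.01, 6.54, -9.02] [-0.003, 0.002, -0.001]
3.2 [-0.01, 8.09, -9.09] [-0.003, 0.002, -0.001]
3.4 [-0.01, 9.62, -8.85] [-0.003, 0.002, -0.001]
```

Emit:
step_arm(targets=[[[0.2,0.0,-1.56,0,0,0,0],[0.2,0.2,-3.09,0,0,0,0],[0.2,0.7,-4.56,0,0,0,0],[0.2,1.48,-5.9,0,0,0,0]]])

```text
clock: 23.95
position: [0.4922, 0.1274, 0.2215]
tool_rot: [0.003, 1.014, 0.186]
force: [-15.3, -4.1, 31.0]
grip_width: 0.023
```

```bash
python3 - <<'E'
from h import *
plan(np.arange(2.2,4.1,.2).round(2),c=(-.001,.001));look("e2",n2=100,k=4)
E
```

```text
t 23.95 f tool [-34.6  -1.2   2.9] g [-0.0453 -0.0628  0.0838] r 0.0774 th 2.196 w 0.023 q [ 0.02  0.16 -0.54  2.34  1.11  0.27  0.24]
2.2 [-0.0, 0.11, -0.15] [-0.004, 0.007, 0.001]
2.4 [-0.01, 1.14, -1.31] [-0.004, 0.007, 0.001]
2.6 [-0.02, 2.37, -2.24] [-0.004, 0.007, 0.001]
2.8 [-0.02, 3.77, -2.9] [-0.004, 0.007, 0.001]
3.0 [-0.02, 5.27, -3.28] [-0.004, 0.007, 0.001]
3.2 [-0.03, 6.82, -3.35] [-0.004, 0.007, 0.001]
3.4 [-0.03, 8.35, -3.11] [-0.004, 0.007, 0.001]
3.6 [-0.02, 9.8, -2.57] [-0.004, 0.007, 0.001]
3.8 [-0.02, 11.11, -1.76] [-0.004, 0.007, 0.001]
4.0 [-0.01, 12.24, -0.7] [-0.004, 0.007, 0.001]
23.95 f [-15.3  -4.1  31. ] p [0.4922 0.1274 0.2215] w 0.023 q [ 0.02  0.16 -0.54  2.34  1.11  0.27  0.24]
```

View pics/e2.png

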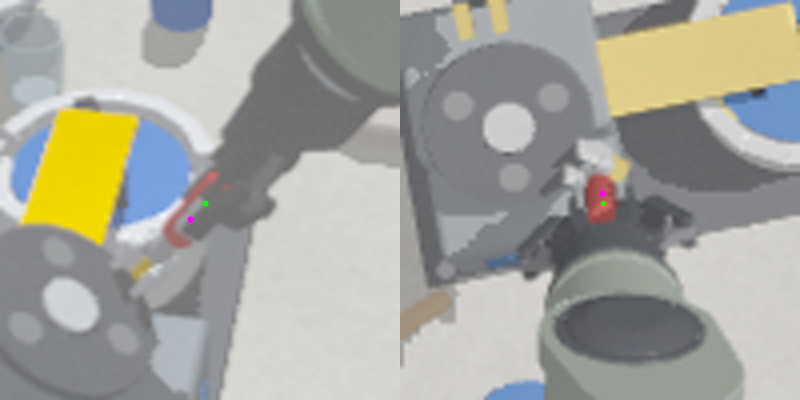

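```bash
cat >> h.py <<'E'
def Rtilt(a): return RT@Ro.from_rotvec([0,a,0]).as_matrix()
def plan2(ths,tilts,r=.0775,c=(-.001,.001),dz=0):
    s,g=crank()
    for t,a in zip(ths,tilts):
        P=w2([c[0]+r*np.cos(t),c[1]-r*np.sin(t),g[2]+dz]);R=Rtilt(a);d,rv=go(tcp(P,R),R,s);print(t,d,rv)
E
python3 - <<'E'
from h import *
plan2([2.2,2.2,2.3,2.4,2.5,2.6,2.7,2.8],[.08,.16,.2,.24,.28,.3,.3,.3],dz=.0015)
E
```

```text
t 24.05 f tool [-38.7  -2.5  -5.8] g [-0.0466 -0.0615  0.0838] r 0.0772 th 2.219 w 0.0227 q [ 0.02  0.16 -0.54  2.34  1.11  0.27  0.24]
2.2 [-0.16, -0.02, -0.27] [-0.001, 0.085, -0.001]
2.2 [-0.19, -0.02, -0.53] [-0.001, 0.165, -0.001]
2.3 [-0.22, 0.47, -1.26] [-0.001, 0.205, -0.001]
2.4 [-0.25, 1.01, -1.94] [-0.001, 0.245, -0.001]
2.5 [-0.29, 1.61, -2.56] [-0.001, 0.285, -0.001]
2.6 [-0.31, 2.25, -3.06] [-0.001, 0.305, -0.001]
2.7 [-0.31, 2.93, -3.42] [-0.001, 0.305, -0.001]
2.8 [-0.31, 3.65, -3.72] [-0.001, 0.305, -0.001]
```

Emit:
step_arm(targets=[[[-0.2,0,-0.27,0,0.085,0,0],[-0.25,0,-0.53,0,0.165,0,0],[-0.25,0.47,-1.26,0,0.205,0,0],[-0.28,1.01,-1.94,0,0.245,0,0],[-0.3,1.61,-2.56,0,0.285,0,0]]], grip_force=28)

```text
clock: 24.55
position: [0.4661, 0.1394, 0.2107]
tool_rot: [0.005, 1.3, 0.189]
force: [-1.4, -1.2, 3.8]
grip_width: 0.023
```

```bash
python3 - <<'E'
from h import *
plan2([2.7,2.9,3.1,3.3,3.5,3.7,3.9,4.1,4.3],[.3]*9,dz=.0005)
E
```

```text
t 24.55 f tool [-4.1 -0.9 -0.6] g [-0.0618 -0.0462  0.0857] r 0.0771 th 2.5 w 0.023 q [ 0.16  0.25 -0.72  2.16  0.46  0.59  0.87]
2.7 [0.21, 1.4, -0.98] [-0.003, 0.021, -0.001]
2.9 [0.35, 2.86, -1.48] [-0.003, 0.021, -0.001]
3.1 [0.41, 4.39, -1.7] [-0.003, 0.021, -0.001]
3.3 [0.39, 5.93, -1.61] [-0.003, 0.021, -0.001]
3.5 [0.28, 7.43, -1.24] [-0.003, 0.021, -0.001]
3.7 [0.09, 8.82, -0.58] [-0.003, 0.021, -0.001]
3.9 [-0.17, 10.05, 0.32] [-0.003, 0.021, -0.001]
4.1 [-0.49, 11.06, 1.45] [-0.003, 0.021, -0.001]
4.3 [-0.86, 11.83, 2.74] [-0.003, 0.021, -0.001]
```

Forces small and joints comfortable. Continue.

Emit:
step_arm(targets=[[[0.2,1.4,-0.98,0,0.02,0,0],[0.35,2.86,-1.48,0,0.02,0,0],[0.41,4.39,-1.7,0,0.02,0,0],[0.39,5.93,-1.61,0,0.02,0,0],[0.28,7.43,-1.24,0,0.02,0,0]]])

```text
clock: 25.05
position: [0.4419, 0.2095, 0.2048]
tool_rot: [0.001, 1.32, 0.183]
force: [8.3, -2.4, -12.4]
grip_width: 0.0233
```

```bash
python3 - <<'E'
from h import *
plan2([3.7,3.9,4.1,4.3,4.5,4.7,4.9,5.1,5.3],[.3]*9)
E
```

```text
t 25.05 f tool [13.9 -3.9  4.4] g [-0.0734  0.0272  0.086 ] r 0.0783 th -2.786 w 0.0233 q [-0.02  0.28 -0.72  2.14  0.53  0.64  0.64]
3.7 [-0.2, 1.49, 0.62] [-0.005, 0.001, 0.001]
3.9 [-0.48, 2.72, 1.52] [-0.005, 0.001, 0.001]
4.1 [-0.82, 3.73, 2.64] [-0.005, 0.001, 0.001]
4.3 [-1.22, 4.5, 3.92] [-0.005, 0.001, 0.001]
4.5 [-1.65, 4.98, 5.33] [-0.005, 0.001, 0.001]
4.7 [-2.11, 5.16, 6.8] [-0.005, 0.001, 0.001]
4.9 [-2.56, 5.03, 8.27] [-0.005, 0.001, 0.001]
5.1 [-3.0, 4.59, 9.69] [-0.005, 0.001, 0.001]
5.3 [-3.4, 3.88, 11.0] [-0.005, 0.001, 0.001]
```

Emit:
step_arm(targets=[[[-0.1,1.49,0.65,0,0,0,0],[-0.38,2.72,1.55,0,0,0,0],[-0.72,3.73,2.66,0,0,0,0],[-1.1,4.5,3.92,0,0,0,0],[-1.55,4.98,5.33,0,0,0,0]]])

```text
clock: 25.55
position: [0.48, 0.2678, 0.2339]
tool_rot: [0.002, 1.319, 0.185]
force: [-6.5, -0.3, 2.2]
grip_width: 0.0232
```

```bash
python3 - <<'E'
from h import *
plan2([4.7,4.9,5.1,5.3,5.5,5.7,5.9,6.1,6.2,6.25],[.3]*10); look("e3",n2=100,k=4)
E
```

```text
t 25.55 f tool [-3.8  0.8 -5.6] g [-0.0171  0.0775  0.0856] r 0.0793 th -1.787 w 0.0232 q [-0.11  0.34 -0.73  1.96  0.53  0.78  0.62]
4.7 [-0.44, 0.11, 1.44] [-0.004, 0.002, 0.001]
4.9 [-0.9, -0.02, 2.91] [-0.004, 0.002, 0.001]
5.1 [-1.33, -0.45, 4.33] [-0.004, 0.002, 0.001]
5.3 [-1.73, -1.17, 5.64] [-0.004, 0.002, 0.001]
5.5 [-2.08, -2.15, 6.79] [-0.004, 0.002, 0.001]
5.7 [-2.37, -3.35, 7.73] [-0.004, 0.002, 0.001]
5.9 [-2.58, -4.72, 8.42] [-0.004, 0.002, 0.001]
6.1 [-2.71, -6.2, 8.84] [-0.004, 0.002, 0.001]
6.2 [-2.74, -6.97, 8.94] [-0.004, 0.002, 0.001]
6.25 [-2.74, -7.36, 8.96] [-0.004, 0.002, 0.001]
25.55 f [-6.5 -0.3  2.2] p [0.48   0.2678 0.2339] w 0.0232 q [-0.11  0.34 -0.73  1.96  0.53  0.78  0.62]
```

View pics/e3.png

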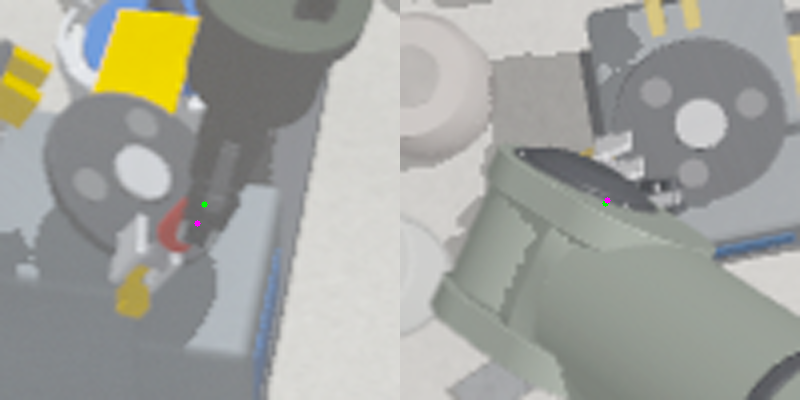

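Emit:
step_arm(targets=[[[-0.44,0.1,1.44,0,0,0,0],[-0.9,0,2.91,0,0,0,0],[-1.33,-0.45,4.33,0,0,0,0],[-1.73,-1.17,5.64,0,0,0,0],[-2.08,-2.15,6.79,0,0,0,0]]])

```text
clock: 26.15
position: [0.5456, 0.2573, 0.2724]
tool_rot: [0.005, 1.316, 0.187]
force: [-4.7, -0.9, -3.2]
grip_width: 0.0228
```

```bash
python3 - <<'E'
from h import *
plan2([5.7,5.9,6.1,6.2,6.28],[.3]*10)
E
```

```text
t 26.15 f tool [ 1.9 -0.  -5.4] g [0.0563 0.0549 0.0857] r 0.0786 th -0.773 w 0.0228 q [-0.04  0.38 -0.73  1.79  0.49  0.88  0.77]
5.7 [-0.22, -1.12, 0.7] [-0.005, 0.004, -0.0]
5.9 [-0.42, -2.49, 1.4] [-0.005, 0.004, -0.0]
6.1 [-0.55, -3.97, 1.82] [-0.005, 0.004, -0.0]
6.2 [-0.58, -4.74, 1.92] [-0.005, 0.004, -0.0]
6.28 [-0.59, -5.36, 1.95] [-0.005, 0.004, -0.0]
```

Emit:
step_arm(targets=[[[-0.2,-1.12,0.7,0,0,0,0],[-0.42,-2.49,1.4,0,0,0,0],[-0.55,-3.97,1.82,0,0,0,0],[-0.58,-4.74,1.92,0,0,0,0],[-0.6,-5.3,1.95,0,0,0,0],[-0.6,-5.3,1.95,0,0,0,0]]])

```text
clock: 26.75
position: [0.573, 0.2073, 0.2833]
tool_rot: [0.003, 1.315, 0.183]
force: [4.8, -2.3, -1.8]
grip_width: 0.0228
```

```bash
python3 - <<'E'
from h import *
crank(); look("e4",n2=100,k=4)
E
```

```text
t 26.75 f tool [ 2.9 -3.2  3.7] g [0.0769 0.0007 0.0859] r 0.0769 th -0.009 w 0.0228 q [ 0.07  0.38 -0.73  1.77  0.46  0.89  0.9 ]
26.75 f [ 4.8 -2.3 -1.8] p [0.573  0.2073 0.2833] w 0.0228 q [ 0.07  0.38 -0.73  1.77  0.46  0.89  0.9 ]
```

View pics/e4.png

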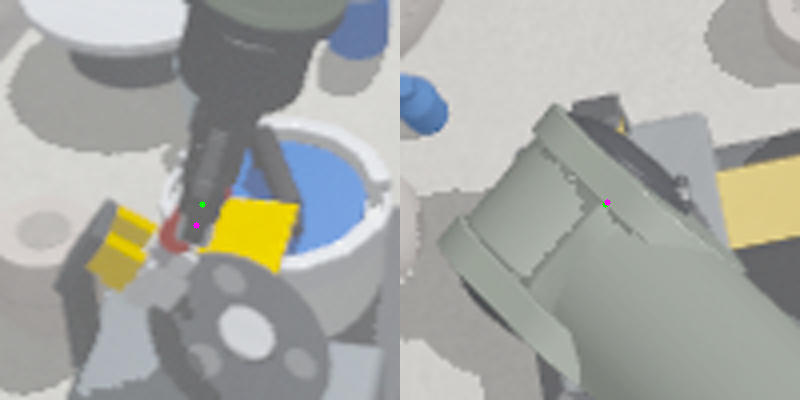

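Emit:
step_arm(targets=[[[0,0,0,0,0,0,1],[0,0,0,0,0,0,1],[0,0,0,0,0,0,1],[0,0,0,0,0,0,1],[-3,0,0,0,0,0,1],[-7,0,0,0,0,0,1],[-12,0,0,0,0,0,1],[-12,-4,-2,0,0,0,1],[-12,-9,-4,0,0,0,1],[-12,-14,-5,0,0,0,1]]])

```text
clock: 27.85
position: [0.5195, 0.0596, 0.3871]
tool_rot: [-0.001, 1.315, 0.181]
force: [1.9, -1.1, -0.4]
grip_width: 0.0854
```

```bash
python3 - <<'E'
from h import *
s=bot.observe();print(s["clock"],s["position"],s["qpos"].round(2))
ims=[]
for n in("side","top"):
    im=eyes.grab_frame(n)[:,:,::-1];cv2.imwrite(f"pics/r14{n}.png",im)
    y,x=(140,180) if n=="side" else (130,200)
    ims.append(cv2.resize(im[y:y+150,x:x+150],(400,400),interpolation=2))
cv2.imwrite("pics/f1.png",np.hstack(ims))
E
```

```text
27.85 [0.519548   0.0596162  0.38714315] [ 0.44  0.11 -0.73  1.8   0.12  1.01  1.42]
```

View pics/f1.png

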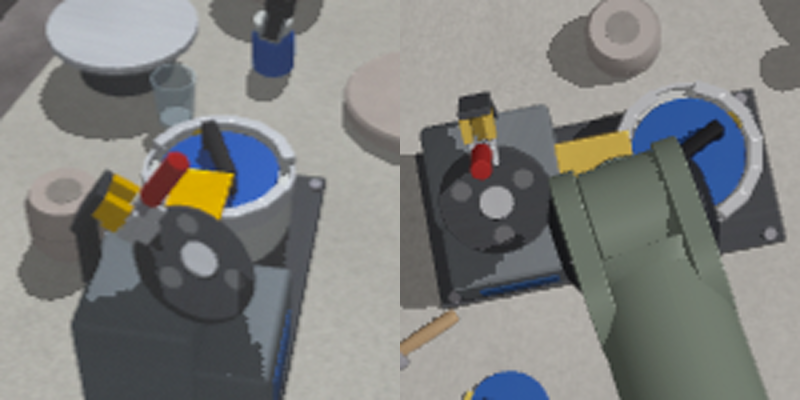

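Emit:
step_arm(targets=[[[0,-4,0,0,0.05,0,1],[0,-8,0,0,0.1,0,1],[0,-13,0,0,0.15,0,1],[0,-18,0,0,0.2,0,1],[0,-23,0,0,0.25,0,1],[0,-28,0,0,0.25,0,1],[0,-32,0,0,0.25,0,1]]])

```text
clock: 28.65
position: [0.5756, -0.2642, 0.3863]
tool_rot: [-0.383, 1.567, -0.212]
force: [0.5, 0.8, -0.1]
grip_width: 0.0854
```

```bash
python3 - <<'E'
from h import *
s=bot.observe();print(s["clock"],s["position"],s["tool_rot"],s["qpos"].round(2))
ims=[]
for n in("side","top"):
    im=eyes.grab_frame(n)[:,:,::-1];cv2.imwrite(f"pics/r15{n}.png",im)
    y,x=(165,220) if n=="side" else (150,270)
    ims.append(cv2.resize(im[y:y+80,x:x+80],(400,400),interpolation=2))
cv2.imwrite("pics/f2.png",np.hstack(ims))
E
```

```text
28.65 [ 0.57558419 -0.26424611  0.3863311 ] [-0.38313914  1.56700167 -0.21157894] [ 0.68  0.46 -0.54  1.32  0.23  1.42  1.89]
```

View pics/f2.png

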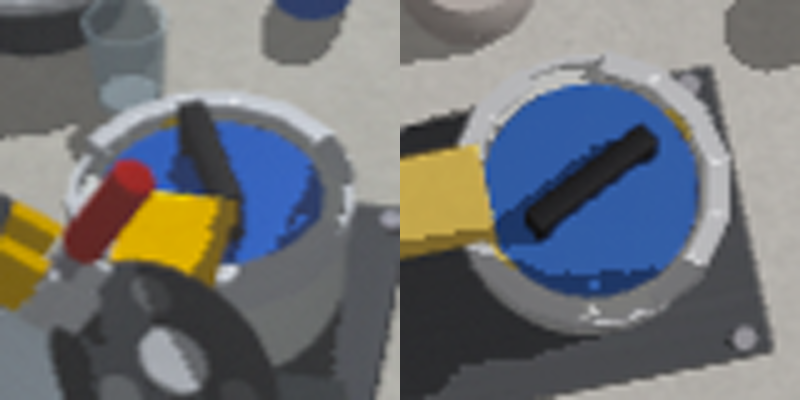

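View pics/r15top.png

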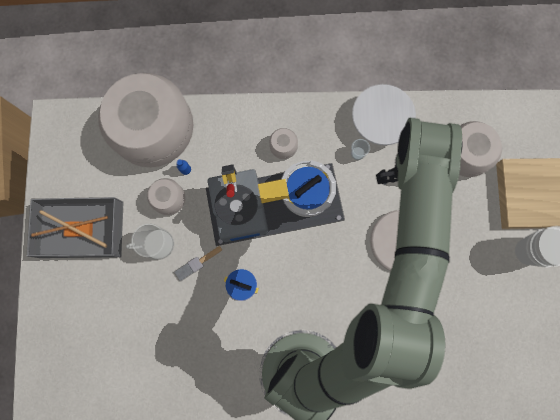

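```bash
python3 - <<'E'
from h import *
T=lambda x,y:(270+(x-402)/5,150+(y-2)/5)
def st(P): return RS.T@(P-O)
A=plane("top",*T(650,137),.144);B=plane("top",*T(530,225),.144)
print("bar ends",A,B,np.linalg.norm(A-B),"station",st(A),st(B),"mid",(A+B)/2,st((A+B)/2))
d=st(A)-st(B);print("angle st",np.arctan2(d[1],d[0]))
for q in [(683,122),(508,257)]:
  P=plane("top",*T(*q),.105);print("lug",P,st(P))
for q in [(595,65),(608,318),(728,190),(540,75),(640,310)]:
  P=plane("top",*T(*q),.114);print("collar",P,st(P))
im=cv2.imread("pics/r15top.png")[155:225,275:345];cv2.imwrite("pics/f3.png",cv2.resize((255*(im/255.)**.7).astype(np.uint8),(600,600),interpolation=cv2.INTER_CUBIC))
E
```

```text
bar ends [ 0.64208292 -0.06576659  0.144     ] [0.5847541  0.01390939 0.144     ] 0.09815729971016635 station [ 0.03468403 -0.16407519  0.144     ] [-0.00683261 -0.07513013  0.144     ] mid [ 0.61341851 -0.0259286   0.144     ] [ 0.01392571 -0.11960266  0.144     ]
angle st -1.1340866051458265
lug [ 0.66087088 -0.0904107   0.105     ] [ 0.04856281 -0.19178257  0.105     ]
lug [0.57082704 0.02860241 0.105     ] [-0.01778527 -0.05810406  0.105     ]
collar [ 0.69903257 -0.03193382  0.114     ] [ 0.09693077 -0.14141987  0.114     ]
collar [ 0.5272058  -0.03664262  0.114     ] [-0.07277587 -0.11410192  0.114     ]
collar [ 0.61191388 -0.11834531  0.114     ] [-0.00473406 -0.21012848  0.114     ]
collar [0.69281424 0.00507372 0.114     ] [ 0.09770099 -0.10390145  0.114     ]
collar [ 0.53218629 -0.05785869  0.114     ] [-0.07182652 -0.13587405  0.114     ]
```

View pics/f3.png

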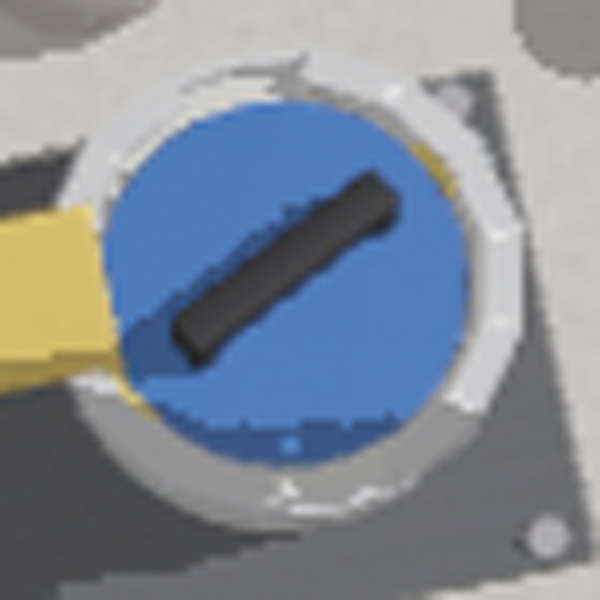

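```bash
cat >> h.py <<'E'
LC=np.array([.6134,-.0259])
def Rdown(a):  # tool down, tool y at world angle a
    y=np.array([np.cos(a),np.sin(a),0]);x=np.array([0,0,-1.]);return np.stack([x,y,np.cross(x,y)],1)
E
python3 - <<'E'
from h import *
s=bot.observe();R=Rt(s);print(R.round(2),"y ang",np.arctan2(R[1,1],R[0,1]))
print(proj("side",[.64208,-.06577,.144]),"seen 258,186.4")
for a in(.62,.62-np.pi): print(a,go(tcp([*LC,.26],Rdown(a)),Rdown(a)))
E
```

```text
[[ 0.   -0.17  0.99]
 [-0.    0.99  0.17]
 [-1.   -0.    0.  ]] y ang 1.7369533305657465
[258.47338334 185.07880032] seen 258,186.4
0.62 ([15.76, 23.11, 7.57], [1.117, 0.003, 0.0])
-2.521592653589793 ([15.76, 23.28, 7.93], [-2.025, -0.0, 0.004])
```

Emit:
step_arm(targets=[[[0,3,1,0.14,0,0,1],[0,6,2,0.28,0,0,1],[0,9,3,0.42,0,0,1],[0,12,4,0.56,0,0,1],[0,15,5,0.7,0,0,1],[2,18,6,0.84,0,0,1],[4,21,7,0.98,0,0,1],[7,23.1,7.6,1.117,0.003,0,1],[10,23.1,7.6,1.117,0.003,0,1],[10,23.1,7.6,1.117,0.003,0,1]]])

```text
clock: 29.75
position: [0.6103, -0.0261, 0.2818]
tool_rot: [-2.121, 1.565, -3.07]
force: [-0.1, -1.2, -0.8]
grip_width: 0.0855
```

```bash
python3 - <<'E'
from h import *
s=bot.observe();print(go(tcp([*LC,.136],Rdown(.62)),Rdown(.62)))
look("g1",n2=66,k=6,marks=[[.64208,-.06577,.144],[.58475,.0139,.144]])
E
```

```text
([17.83, 0.15, 0.22], [0.002, -0.003, 0.005])
29.75 f [-0.1 -1.2 -0.8] p [ 0.6103 -0.0261  0.2818] w 0.0855 q [ 0.21  0.47 -0.38  1.54  0.18  1.17  0.41]
```

View pics/g1.png

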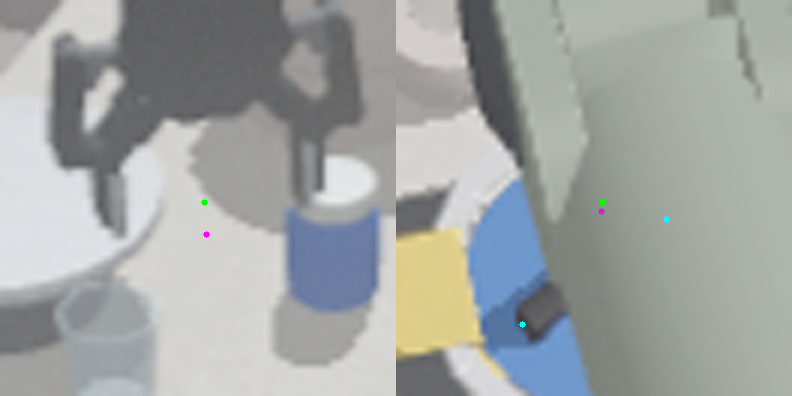

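Emit:
step_arm(targets=[[[4,0.15,0.2,0,0,0,0.7],[8,0.15,0.2,0,0,0,0.7],[12,0.15,0.2,0,0,0,0.7],[14.5,0.15,0.2,0,0,0,0.7],[16,0.15,0.2,0,0,0,0.7],[16,0.15,0.2,0,0,0,0.7]]])

```text
clock: 30.45
position: [0.6145, -0.0284, 0.1256]
tool_rot: [-1.675, 1.57, -2.625]
force: [-0.6, 0.4, 0.8]
grip_width: 0.0597
```

```bash
python3 - <<'E'
from h import *
s=bot.observe();print(go(tcp([*LC,.136],Rdown(.62)),Rdown(.62)))
look("g2",n2=66,k=6)
E
```

```text
([2.22, -0.14, -0.27], [-0.0, -0.0, 0.001])
30.45 f [-0.6  0.4  0.8] p [ 0.6145 -0.0284  0.1256] w 0.0597 q [ 0.18  0.63 -0.35  1.7   0.27  0.86  0.34]
```

View pics/g2.png

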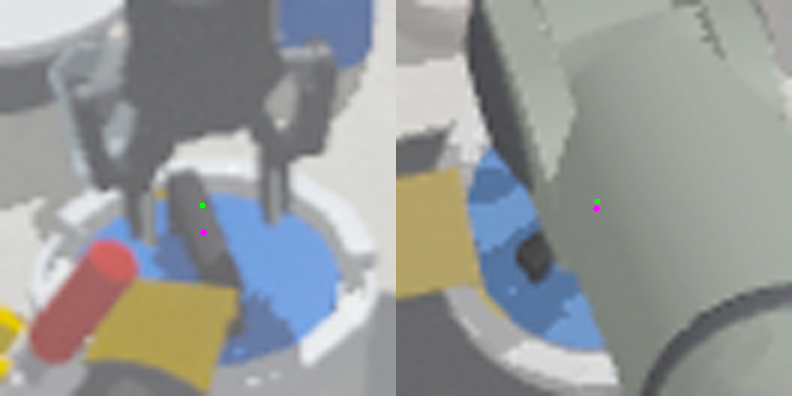

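Emit:
step_arm(targets=[[[1.2,-0.1,-0.2,0,0,0,0.7],[2.0,-0.15,-0.25,0,0,0,0.7],[2.2,-0.15,-0.25,0,0,0,0.7],[2.2,-0.15,-0.25,0,0,0,0],[2.2,-0.15,-0.25,0,0,0,0],[2.2,-0.15,-0.25,0,0,0,0],[2.2,-0.15,-0.25,0,0,0,0]]], grip_force=40)

```text
clock: 31.25
position: [0.6136, -0.0266, 0.1061]
tool_rot: [0.969, 1.567, 0.019]
force: [4.0, 2.1, 3.2]
grip_width: 0.0192
```

```bash
python3 - <<'E'
from h import *
s=bot.observe();print(go(tcp([*LC,.136],Rdown(.62)),Rdown(.62)),s["moment"].round(2))
look("g3",n2=66,k=6)
E
```

```text
([0.26, -0.18, -0.07], [0.0, 0.002, -0.003]) [ 0.56 -0.81  0.01]
31.25 f [4.  2.1 3.2] p [ 0.6136 -0.0266  0.1061] w 0.0192 q [ 0.18  0.65 -0.34  1.71  0.28  0.82  0.33]
```

View pics/g3.png

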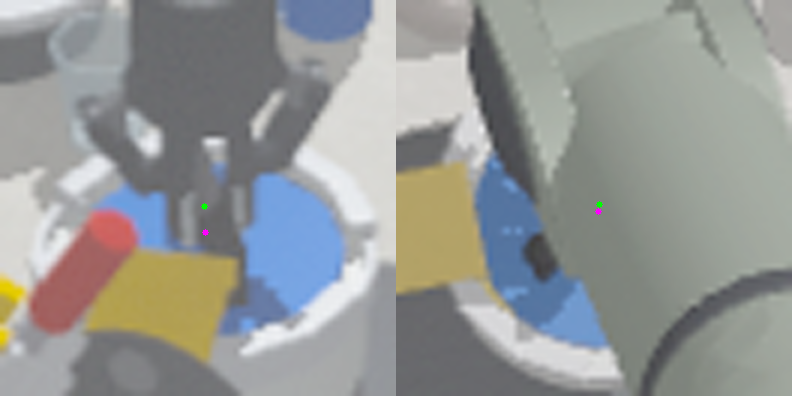

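Emit:
step_arm(targets=[[[0,0,0,0.1,0,0,0],[0,0,0,0.2,0,0,0],[0,0,0,0.3,0,0,0],[0,0,0,0.4,0,0,0]]])

```text
clock: 31.75
position: [0.6151, -0.0266, 0.1067]
tool_rot: [1.376, 1.564, 0.021]
force: [10.0, 0.9, -2.0]
grip_width: 0.0192
```

```bash
python3 - <<'E'
from h import *
s=bot.observe();R=Rt(s);print(s["moment"].round(2),s["force"].round(1),"y ang",np.arctan2(R[1,1],R[0,1]),s["grip_width"])
look("g4",n2=66,k=6)
E
```

```text
[ 0.09 -2.37  0.43] [10.   0.9 -2. ] y ang 0.21672398368760287 0.019189093007625484
31.75 f [10.   0.9 -2. ] p [ 0.6151 -0.0266  0.1067] w 0.0192 q [ 0.11  0.64 -0.23  1.72  0.2   0.8  -0.  ]
```

View pics/g4.png

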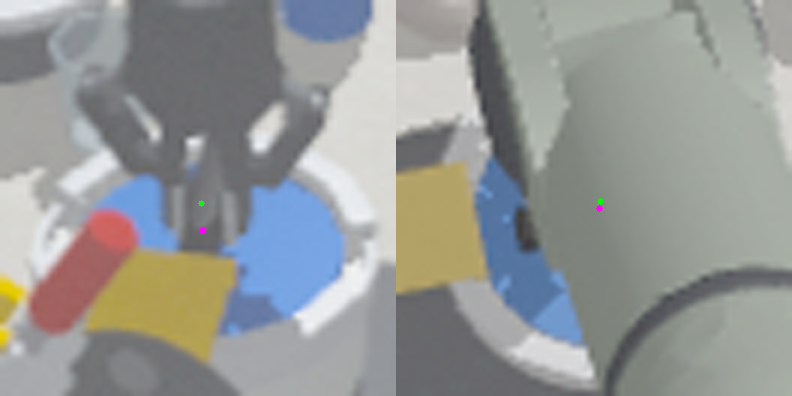

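Emit:
step_arm(targets=[[[0,0.05,0,0.1,0,0,0],[0,0.1,0,0.2,0,0,0],[0,0.1,0,0.3,0,0,0],[0,0.1,0,0.4,0,0,0],[0,0.1,0,0.5,0,0,0],[0,0.1,0,0.6,0,0,0],[0,0.1,0,0.7,0,0,0],[0,0.1,0,0.8,0,0,0]]])

```text
clock: 32.65
position: [0.6171, -0.0262, 0.1071]
tool_rot: [2.163, 1.562, 0.005]
force: [10.7, -2.6, -1.3]
grip_width: 0.0189
```

```bash
python3 - <<'E'
from h import *
s=bot.observe();R=Rt(s);print(s["moment"].round(2),s["force"].round(1),"tool f",(R.T@s["force"]).round(1),"y ang",np.arctan2(R[1,1],R[0,1]),s["grip_width"])
look("g5",n2=66,k=6)
E
```

```text
[-0.72 -2.33  0.46] [10.7 -2.6 -1.3] tool f [ 1.4 10.3 -3.8] y ang -0.5870277793753301 0.018907204078988136
32.65 f [10.7 -2.6 -1.3] p [ 0.6171 -0.0262  0.1071] w 0.0189 q [-0.04  0.64 -0.02  1.72  0.02  0.77 -0.66]
```

View pics/g5.png

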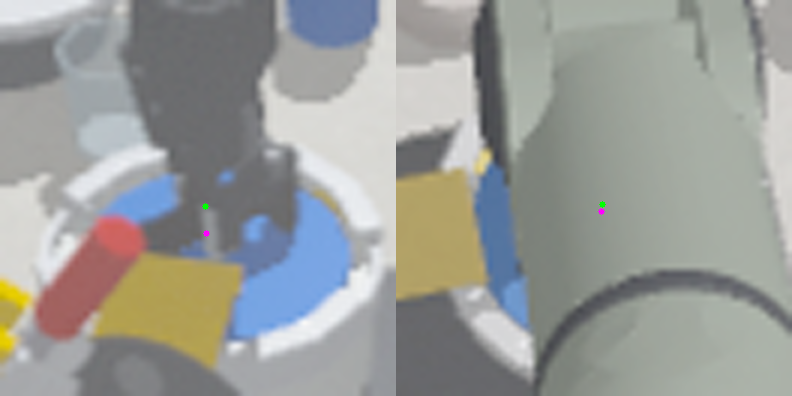

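Emit:
step_arm(targets=[[[0,0.1,0,0.1,0,0,0],[0,0.15,0,0.2,0,0,0],[0,0.15,0,0.3,0,0,0],[0,0.15,0,0.4,0,0,0],[0,0.15,0,0.5,0,0,0],[0,0.15,0,0.6,0,0,0],[0,0.15,0,0.7,0,0,0],[0,0.15,0,0.78,0,0,0]]])

```text
clock: 33.55
position: [0.6186, -0.0273, 0.1072]
tool_rot: [2.892, 1.561, -0.05]
force: [4.5, -4.4, -2.1]
grip_width: 0.0193
```

```bash
python3 - <<'E'
from h import *
s=bot.observe();R=Rt(s);y=np.arctan2(R[1,1],R[0,1]);print(s["moment"].round(2),s["force"].round(1),"tool f",(R.T@s["force"]).round(1),"y ang",y,"lid st",y-np.pi/2-YAW+np.pi,s["grip_width"])
look("g6",n2=66,k=6)
E
```

```text
[-0.86 -1.01  0.25] [ 4.5 -4.4 -2.1] tool f [ 2.2  5.2 -3.5] y ang -1.3710301134295635 lid st 0.012766213365333012 0.01933760913094689
33.55 f [ 4.5 -4.4 -2.1] p [ 0.6186 -0.0273  0.1072] w 0.0193 q [-0.18  0.65  0.19  1.73 -0.16  0.77 -1.28]
```

View pics/g6.png

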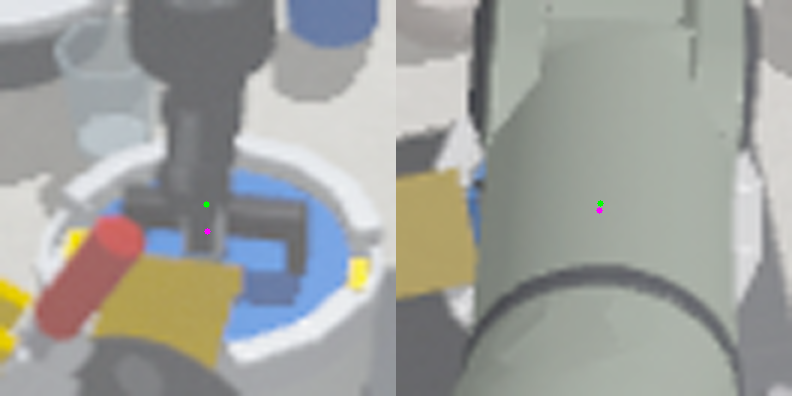

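Emit:
step_arm(targets=[[[-0.3,0,0,0,0,0,0],[-0.6,0,0,0,0,0,0],[-1.0,0,0,0,0,0,0]]], grip_force=60)

```text
clock: 33.95
position: [0.6181, -0.0271, 0.1171]
tool_rot: [2.898, 1.562, -0.043]
force: [0.6, 0.1, -4.4]
grip_width: 0.0189
```

```bash
python3 - <<'E'
from h import *
s=bot.observe();R=Rt(s);print(s["moment"].round(2),s["force"].round(1))
look("g7",n2=66,k=6)
E
```

```text
[ 0.   -0.03  0.01] [ 0.6  0.1 -4.4]
33.95 f [ 0.6  0.1 -4.4] p [ 0.6181 -0.0271  0.1171] w 0.0189 q [-0.18  0.64  0.19  1.72 -0.16  0.79 -1.29]
```

View pics/g7.png

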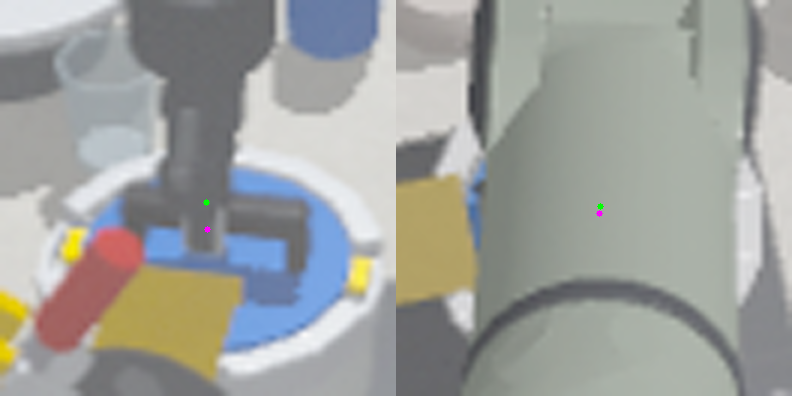

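Emit:
step_arm(targets=[[[-1,0,0,0,0,0,0],[-2.5,0,0,0,0,0,0],[-4.5,0,0,0,0,0,0],[-7,0,0,0,0,0,0],[-9.5,0,0,0,0,0,0],[-11,0,0,0,0,0,0],[-11,0,0,0,0,0,0]]])

```text
clock: 34.75
position: [0.6183, -0.0272, 0.2308]
tool_rot: [2.946, 1.557, 0.005]
force: [0.4, 0.1, -4.9]
grip_width: 0.0189
```

```bash
python3 - <<'E'
from h import *
s=bot.observe();R=Rt(s)
print(plane("side",338,178.5,.03),plane("top",402.5,241,.03))
P=np.array([.618-.178,-.027-.3215,s["position"][2]]);y=np.arctan2(R[1,1],R[0,1]);print(go(P,Rdown(y)))
look("g8",n2=80,k=5)
E
```

```text
[ 0.43417624 -0.3302035   0.03      ] [ 0.43834022 -0.35097306  0.03      ]
([-0.24, 27.94, 23.87], [0.0, -0.013, -0.003])
34.75 f [ 0.4  0.1 -4.9] p [ 0.6183 -0.0272  0.2308] w 0.0189 q [-0.21  0.5   0.23  1.63 -0.13  1.01 -1.31]
```

View pics/g8.png

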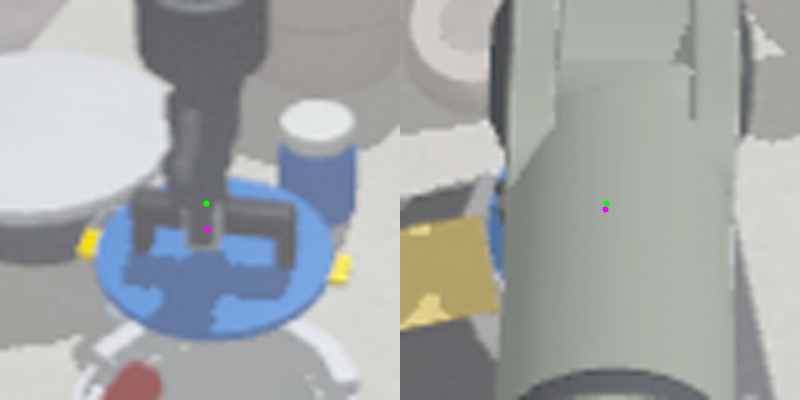

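Emit:
step_arm(targets=[[[0,1.5,1.2,0,0,0,0],[0,4,3.4,0,0,0,0],[0,7,6,0,0,0,0],[0,10,8.6,0,0,0,0],[0,13,11.2,0,0,0,0],[0,16,13.8,0,0,0,0],[0,19,16.3,0,0,0,0],[0,22,18.8,0,-0.01,0,0],[0,25,21.3,0,-0.01,0,0],[0,27,23.2,0,-0.013,0,0]]])

```text
clock: 35.85
position: [0.4411, -0.3402, 0.2255]
tool_rot: [0.317, 1.565, -2.626]
force: [0.8, 0.3, -4.5]
grip_width: 0.019
```

```bash
python3 - <<'E'
from h import *
s=bot.observe();R=Rt(s);y=np.arctan2(R[1,1],R[0,1]);print(go([.439,-.345,.10],Rdown(y)))
look("g9",n2=100,k=4)
E
```

```text
([12.55, 0.41, 0.23], [-0.0, 0.005, -0.002])
35.85 f [ 0.8  0.3 -4.5] p [ 0.4411 -0.3402  0.2255] w 0.019 q [ 0.33  0.42  0.3   1.79 -0.14  0.96 -0.69]
```

View pics/g9.png

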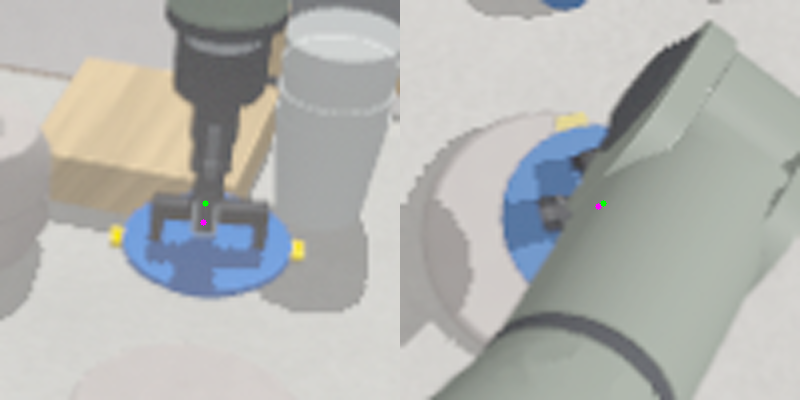

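Clear to lower to about 4–5 cm above seating, then look.

Emit:
step_arm(targets=[[[2,0.2,0.1,0,0.005,0,0],[5,0.4,0.2,0,0.005,0,0],[8,0.4,0.2,0,0.005,0,0],[11,0.4,0.2,0,0.005,0,0],[13.5,0.4,0.2,0,0.005,0,0],[14.5,0.4,0.2,0,0.005,0,0],[14.5,0.4,0.2,0,0.005,0,0]]])

```text
clock: 36.65
position: [0.4373, -0.3457, 0.0794]
tool_rot: [0.192, 1.568, -2.755]
force: [-0.0, 0.3, -3.2]
grip_width: 0.019
```

```bash
python3 - <<'E'
from h import *
s=bot.observe();R=Rt(s);y=np.arctan2(R[1,1],R[0,1]);print(go([.439,-.345,.048],Rdown(y)))
look("g10",n2=100,k=4)
E
```

```text
([3.14, -0.03, -0.19], [-0.0, 0.003, -0.001])
36.65 f [-0.   0.3 -3.2] p [ 0.4373 -0.3457  0.0794] w 0.019 q [ 0.4   0.62  0.23  1.9  -0.22  0.65 -0.61]
```

View pics/g10.png

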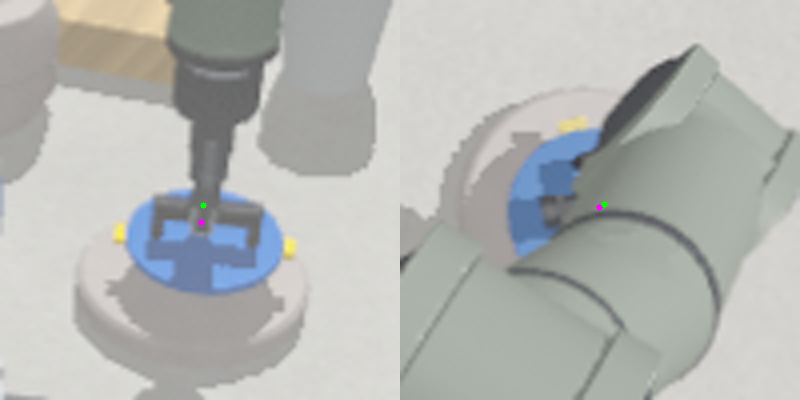

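Emit:
step_arm(targets=[[[0.8,-0.2,-0.2,0,0.003,0,0],[1.6,-0.4,-0.4,0,0.003,0,0],[2.2,-0.4,-0.4,0,0.003,0,0],[2.6,-0.4,-0.4,0,0.003,0,0],[2.6,-0.4,-0.4,0,0.003,0,0]]])

```text
clock: 37.25
position: [0.4412, -0.3417, 0.0547]
tool_rot: [2.196, 1.568, -0.751]
force: [0.3, -0.7, -3.7]
grip_width: 0.019
```

Emit:
step_arm(targets=[[[0.15,0,0,0,0,0,0],[0.3,0,0,0,0,0,0]]])

```text
clock: 37.45
position: [0.4412, -0.3419, 0.0517]
tool_rot: [2.186, 1.568, -0.761]
force: [0.5, -2.3, 0.6]
grip_width: 0.0185
```

```bash
python3 - <<'E'
from h import *
look("g11",n2=80,k=5)
E
```

```text
37.45 f [ 0.5 -2.3  0.6] p [ 0.4412 -0.3419  0.0517] w 0.0185 q [ 0.4   0.67  0.21  1.91 -0.24  0.58 -0.61]
```

View pics/g11.png

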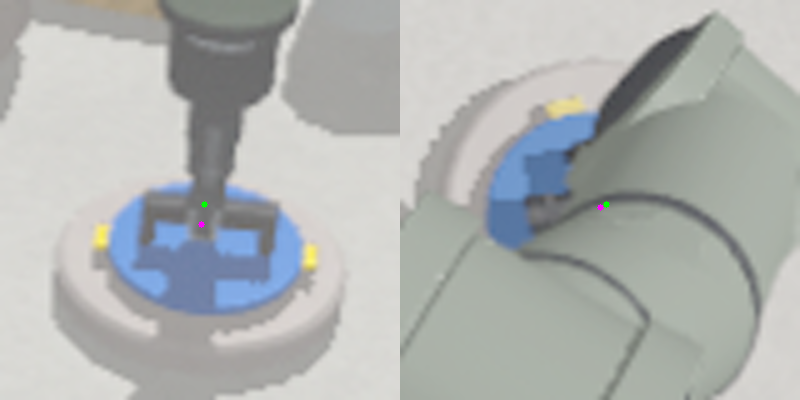

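Emit:
step_arm(targets=[[[0.1,0,0,0,0,0,0],[0.1,0,0,0,0,0,0],[0.1,0,0,0,0,0,0]]])

```text
clock: 37.85
position: [0.4413, -0.342, 0.0508]
tool_rot: [2.211, 1.567, -0.736]
force: [0.3, -0.5, -2.9]
grip_width: 0.0189
```

Emit:
step_arm(targets=[[[0.15,0,0,0,0,0,0],[0.15,0,0,0,0,0,0]]])

```text
clock: 38.05
position: [0.4417, -0.3426, 0.0496]
tool_rot: [2.191, 1.566, -0.756]
force: [1.1, -2.8, 5.0]
grip_width: 0.0187
```

Emit:
step_arm(targets=[[[0.15,0,0,0,0,0,0],[0.15,0,0,0,0,0,0]]])

```text
clock: 38.25
position: [0.442, -0.3433, 0.0484]
tool_rot: [2.172, 1.565, -0.775]
force: [0.9, -4.6, 3.8]
grip_width: 0.0188
```

Emit:
step_arm(targets=[[[0.1,0,0,0,0,0,0],[0.1,0,0,0,0,0,0]]])

```text
clock: 38.45
position: [0.4421, -0.3436, 0.048]
tool_rot: [2.192, 1.564, -0.756]
force: [-1.5, -2.2, 12.2]
grip_width: 0.0191
```

Emit:
step_arm(targets=[[[0,0,0,0,0,0,0.3],[0,0,0,0,0,0,0.5],[0,0,0,0,0,0,0.7],[0,0,0,0,0,0,0.7]]])

```text
clock: 38.85
position: [0.442, -0.3434, 0.0479]
tool_rot: [2.19, 1.565, -0.757]
force: [-0.3, -0.2, -0.2]
grip_width: 0.0594
```

Emit:
step_arm(targets=[[[-1,0,0,0,0,0,0.7],[-3,0,0,0,0,0,0.7],[-6,0,0,0,0,0,0.7],[-10,0,0,0,0,0,0.7],[-14,0,0,0,0,0,0.7],[-18,0,0,0,0,0,0.7],[-20,4,0,0,0,0,0.7],[-20,8,0,0,0,0,0.7],[-20,12,0,0,0,0,0.7],[-20,14,0,0,0,0,0.7]]])

```text
clock: 39.85
position: [0.4675, -0.4828, 0.2493]
tool_rot: [2.053, 1.564, -0.896]
force: [-0.1, -0.1, -0.5]
grip_width: 0.06
```

```bash
python3 - <<'E'
from h import *
s=bot.observe();print(s["clock"],s["position"],s["qpos"].round(2))
for n in("side","top"):
    im=eyes.grab_frame(n)[:,:,::-1];cv2.imwrite(f"pics/z1{n}.png",im)
E
```

```text
39.85 [ 0.4675327  -0.48277717  0.24926111] [ 0.52  0.59  0.32  1.45 -0.19  1.13 -0.51]
```

View pics/z1side.png

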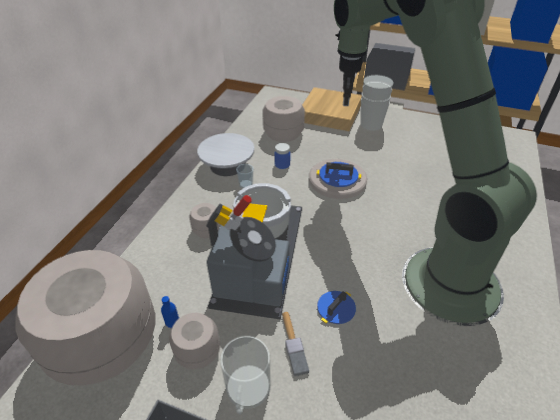

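View pics/z1top.png

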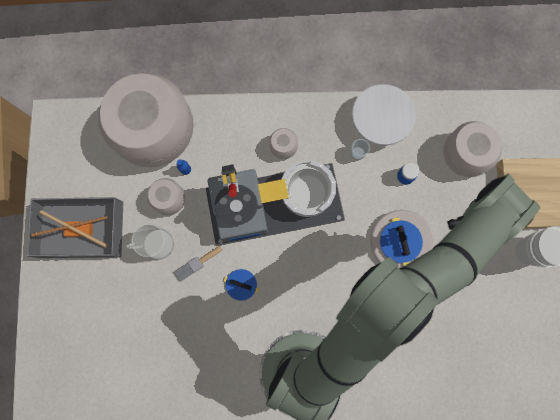

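```bash
python3 - <<'E'
from h import *
t=cv2.imread("pics/z1top.png");h=cv2.cvtColor(t,cv2.COLOR_BGR2HSV)
m=cv2.inRange(h,(20,120,120),(32,255,255));m[:,:245]=0;m[:,300:]=0;m[:150]=0;m[220:]=0
b=cv2.boxPoints(cv2.minAreaRect(cv2.findNonZero(m)));print([ (RS.T@(plane("top",*q,.166)-O)).round(3) for q in b])
bl=lambda im:cv2.inRange(cv2.cvtColor(im,cv2.COLOR_BGR2HSV),(105,120,60),(125,255,255))
m=bl(t);m[:,:370]=0;m[:,440:]=0;m[:205]=0;m[275:]=0
(c,sz,a)=cv2.fitEllipse(cv2.convexHull(cv2.findNonZero(m)));print("lid",c,sz,plane("top",*c,.046))
print(bot.observe()["force"].round(1))
crop(t[:,:,::-1],205,150,50,70,8,"pics/z2.png")
E
```

```text
[array([0.049, 0.039, 0.166]), array([ 0.049, -0.049,  0.166]), array([-0.015, -0.049,  0.166]), array([-0.015,  0.039,  0.166])]
lid (400.90716552734375, 241.22145080566406) (41.140960693359375, 42.551082611083984) [ 0.43613123 -0.34205768  0.046     ]
[-0.5  0.2 -1.2]
```

View pics/z2.png

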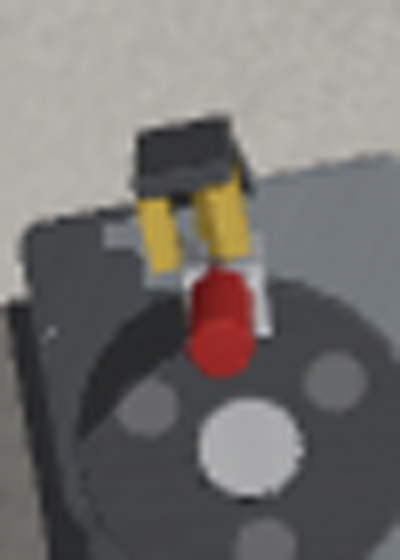

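```bash
python3 -c "
from workcell import bot
print(bot.job_done(), bot.observe()['clock'])"
```

```text
the job is handed in; nothing more can be done
the job is handed in; nothing more can be done
```

The job is handed in. The handle is swung out, the wheel cranked one full turn, and the lid is lying on the plaster bat, let go. The clock stood at about 40 s of the 69 allowed.

**Last checks:**
- **Lid:** its centre is at about (0.436, -0.342), roughly 10 mm from the bat's centre. It looks flat and right way up, and the gripper was clear of it.
- **Guard:** its edge stands 49 mm to the right of the unit's origin, about 70 mm clear of the lid's middle, which is a full turn.
- **Handle:** it stands square to the wheel. The latch itself is too small to see. I judged it latched because the handle resisted a pull back of about 5 N and stayed out for the whole turn.
- **Other things on the table:** by eye they are where they started.

**Went wrong or disagreed with the description:**
- **Fingertips:** they sat about 35 mm further back than the stated tool offset. My first grasp closed above the sleeve. I found the real offset from the images and by touching the wheel face, which briefly pressed with about 80 N on the fingertips, and corrected for it.
- **Latching:** the first swing stopped at about 1.42 rad, so I pushed the handle on to its stop with closed fingers.
- **Cranking:** along the handle the push reached about 39 N for a moment.
- **Lid angle:** the lid started about 1.13 rad clockwise of the slots, not counter-clockwise as stated. I turned it clockwise by about 2 rad into the opposite slots and it lifted freely.
- **Bat centre:** the two cameras disagreed by about 20 mm in y (-0.330 and -0.351), so I aimed between them.

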